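Put the bao marking templates away in the pinned keeper box

TASK

Clear every camphor offcut, in the keeper box or on the bench, into the scrap tray and seat every marking template on the bench fully home on the pair of dowel pins that matches its two holes, all while the cover stands open. Then push the heavy cover over and lower it gently until it is fully shut, never letting it slam, and leave the mallet, sanding paddle and clay bowl where they are.

Things in the scene. Friction and masses are not known exactly. Their poses are not given: they have to be found in the camera images.
- template_long: The long template: 160 x 48 x 14 mm (x, y, z) pale plywood plate, two 14 mm through-holes 120 mm apart on its long centre line (x). Origin: centre of its underside, z up. Dark grip block on its middle, 22 mm in x, 38 mm in y, from 14 to 48 mm above the origin: take it across the 22 mm from above. 0.1 to 0.2 kg. May be absent. May sit either way round.
- pins_long (a point): Two upright steel dowel pins for the long template, 120 mm apart, 10 mm thick, 20 mm tall (top 6 mm tapered), on a dark strip 190 x 50 mm in the keeper box. Point: midway between them on the strip's upper face (18 mm above the bench), where the plate's underside lies when home; x from pin to pin, z up. The three strips lie parallel, 54 mm apart, in varying order.
- template_middle: The middle template: 136 x 48 x 14 mm (x, y, z) pale plywood plate, two 14 mm through-holes 96 mm apart on its long centre line (x). Origin: centre of its underside, z up. Dark grip block on its middle, 22 mm in x, 38 mm in y, from 14 to 48 mm above the origin: take it across the 22 mm from above. 0.1 to 0.2 kg. May be absent. May sit either way round.
- pins_middle (a point): Two upright steel dowel pins for the middle template, 96 mm apart, 10 mm thick, 20 mm tall (top 6 mm tapered), on a dark strip 190 x 50 mm in the keeper box. Point: midway between them on the strip's upper face (18 mm above the bench), where the plate's underside lies when home; x from pin to pin, z up. The three strips lie parallel, 54 mm apart, in varying order.
- template_short: The short template: 112 x 48 x 14 mm (x, y, z) pale plywood plate, two 14 mm through-holes 72 mm apart on its long centre line (x). Origin: centre of its underside, z up. Dark grip block on its middle, 22 mm in x, 38 mm in y, from 14 to 48 mm above the origin: take it across the 22 mm from above. 0.1 to 0.2 kg. May be absent. May sit either way round.
- pins_short (a point): Two upright steel dowel pins for the short template, 72 mm apart, 10 mm thick, 20 mm tall (top 6 mm tapered), on a dark strip 190 x 50 mm in the keeper box. Point: midway between them on the strip's upper face (18 mm above the bench), where the plate's underside lies when home; x from pin to pin, z up. The three strips lie parallel, 54 mm apart, in varying order.
- offcut1: Blocky camphor-wood offcut, 54 x 32 x 60 mm (x, y, z), 0.08 kg, standing at first in the keeper box on the strips (18 mm above the bench), between two pin rows, its 54 mm along them. Origin: centre of the block. May be absent.
- offcut2: Blocky camphor-wood offcut, 54 x 32 x 60 mm (x, y, z), 0.08 kg, standing at first in the keeper box on the strips (18 mm above the bench), between two pin rows, its 54 mm along them. Origin: centre of the block. May be absent.
- offcut3: Blocky camphor-wood offcut, 54 x 32 x 60 mm (x, y, z), 0.08 kg, standing at first on the bench beside the box. Origin: centre of the block. May be absent.
- tray: Low open wooden scrap tray, fixed, 160 x 150 x 35 mm (x, y, z) with 6 mm walls and floor. Origin: centre of its underside.
- keeper: Keeper box, fixed: base board 200 x 250 mm (x, y), 12 mm thick, with a 14 mm thick wall along each of its +y and -y sides, 74 mm high, and open at its two x ends. The pin strips lie on the base, x parallel to this x, centred at y = 39, -15 and -69 mm. Origin: centre of the underside; z up.
- cover (a joint): Angle of the keeper's heavy wooden cover about its hinge (rad): 0 shut level on the box, grows as it opens; about 1.57 stands upright on the +y side, end stop 1.95. 0.8 kg. Its stiff damped hinge holds it when well open: push it (3 to 6 N near the free edge) nearly all the way; below about 0.5 rad it may sink slowly by itself.
- cover_hinge (a point): Middle of the cover's hinge line, keeper frame (0, 115, 74) mm. Turns with the cover: x along the hinge, -y along the cover to its free edge, z out of its outer face. The cover is a flat panel 210 mm (x) by 232 mm (hinge line to free edge), from z 0 (inner face) to 14 mm (outer face).
- cover_edge (a point): Middle of the cover's free edge, on its outer face, 232 mm from the hinge line; turns with the cover like cover_hinge.
- mallet: Bystander: knobbly acacia-root mallet standing on its head, 90 mm wide, 186 mm tall; origin under its middle.
- paddle: Bystander: blue-painted wooden sanding paddle lying flat, 218 x 60 x 14 mm; origin near the middle of its underside.
- bowl: Bystander: fired clay pinch bowl, 110 mm wide, 50 mm high; origin under its middle.
There are look-alikes about, which are no part of the job. Leave any grey or pink look-alike of the offcut3 alone. What is shaped like the template_short but purple is not meant.

How it is judged:
By the outcome, as a careful person would: the job done as asked, in the order asked, and still so for the second after the job is handed in, with the robot touching nothing.
Of offcut1, offcut2, offcut3 only 2 to 3 are there at a start; the rules pass over those that are not, and their reading is None.
Of template_long, template_middle, template_short only 2 to 3 are there at a start; the rules pass over those that are not, and their reading is None.
At some moment in a run one of template_long, template_middle, template_short may be knocked a few centimetres aside while the robot is not near it.
Once in a run the grip may slacken for a moment while it holds something.
It also fails if it takes over 210 s, if anything falls off the work surface, if the arm or the gripper's body presses on something with over 40 N, if the wrist force passes 120 N, or if a joint passes its speed limit or range.

ROBOT

A 6-joint arm with a two-finger parallel gripper is mounted at the origin on the work surface. World frame = base frame: x ahead of the robot, y to its left, z up, the work surface at z = 0. Lengths are in m, angles in rad, forces in N, time in s.
With the tool pointing down it reaches from about 0.35 to 0.975 m from the base axis. Payload 4.9 kg.
Tool frame: the origin (TCP) lies midway between the tips of the shut fingers; the grasp point (between the pads) lies 19 mm behind it; z points along the fingers, y is the line along which they close (so a half turn about z gives the same grasp; the last joint's range is limited). The gripper opens to 85 mm and grips with 20 to 120 N. Pads are 22 mm wide; open, the fingers measure 114 mm over their backs; the gripper's body (76 mm by 85 mm) begins 54 mm behind the grasp point. The pads swing forward as they close: fully open they stand 13 mm farther back than shut.
Start: joints at [1.196, 0.053, 1.613, -0, 1.476, -0.119], TCP at [0.158, 0.605, 0.231] pointing down, gripper open.
Joint ranges: [-3.01, 3.01], [-1.01, 2.22], [0.06, 2.58], [-1.02, 4.17], [0.09, 2.62], [-3.14, 3.14]. Speed limits (rad/s): [2.57, 2.57, 3.14, 3.14, 3.14, 3.14].

INTERFACE

Orientations are given as a rotation vector (axis times angle).
In Python, from station import ctrl gives the robot as it stands.
- The arm moves only by the tool step_arm, never from a script. Its argument "targets" is a list of rows, each an object with "travel": the shift along the world's x, y, z as a fraction of full scale, a list of three; "angular": the turn, a rotation vector about the world's x, y, z as a fraction of full scale, a list of three; "gripper": the opening, from 0 (shut) to 1 (fully open). In form: [{"travel": [x, y, z], "angular": [rx, ry, rz], "gripper": gripper}, ...]. A call has 1 to 10 rows; each row is the pose to reach, as a shift and turn from the pose commanded when the call began; what a row does not reach only later rows make up. Full scale, the value 1, is 0.6 m for a shift and pi/4 rad for a turn. A row lasts 1/10 s, in which the tool goes at most 50 mm and 8.59 degrees, less where a joint would pass 70% of its speed; a pose out of reach is approached as far as the arm can. A call with a number of a shift or a turn outside -1 to 1 is refused whole. A call with a gripper value outside its range is refused whole. The fingers move at their own pace and stop on an object; "squeeze" is the grip in N (left out, the last holds). Time passes only in rows, so rows that repeat a pose let the fingers close. It gives the time, the measured TCP pose, the force, the opening and the grip force at its end, in the units of the state.
- ctrl.get_obs(): the state, without advancing time (a new reading comes with each control period).
- ctrl.get_image(name): name is "scene" or "top" or "wrist"; returns a dict with "img" (384x512x3 uint8, red, green, blue), "fx", "fy", "cx", "cy" (pixels), "rvec" (rotation vector, rad) and "tvec" (3), from world to camera coordinates, as OpenCV has them. Camera axes: x right, y down, z forward; pixel columns grow to the right and rows downward; lengths in m; the calibration is good to about 2 mm. The wrist camera is an equidistant fisheye: a pixel r from the principal point sees the ray r / f radians off the axis. A picture is of the moment at which its call begins. There is no depth.
- ctrl.finish_job(): hands the job in; it is judged then, once.
The state is a dict: "t": time; "q": joint angles; "dq": joint speeds; "effort": joint torques, N m; "tool_pos": TCP position; "tool_rot": TCP orientation; "contact_force": force on the tool from outside, world axes, zero at the start; "wrist_torque": the same for the moment, N m; "opening": finger opening in m; "grip_force": force on a finger pad.
Only numpy, scipy, OpenCV 4.12 (cv2) and the standard library are available. Lean on these libraries where they do the work, as an engineer would, in place of code of your own. Each camera call takes 0.05 s, during which the arm holds its last target. There are 200 camera calls.

## Working session

There is one attempt and no reset: what is moved stays moved. The work goes in short steps, Python scripts to look and compute and a tool call to move; the robot and the scene stay as the last step left them, time stands still between calls to the robot, and variables do not carry over. Pictures are saved under pics/ and viewed, at most 14 in all, crops included, and the job is handed in when it is done.

Besides the shell and the picture viewer there is one more tool, called after ">>>" by a JSON object that holds its "api" and its "payload". step_arm: Moves the arm, as the interface text tells. Its arguments: {"type":"object","properties":{"targets":{"type":"array"},"squeeze":{"type":"number"}},"required":["targets"]}

```bash
ls; mkdir -p pics; cat > h.py <<'E'
import numpy as np, cv2
from station import ctrl
def grab(n,f=None):
    d=ctrl.get_image(n)
    if f: cv2.imwrite('pics/'+f,d['img'][:,:,::-1])
    return d
def ray(d,u,v):
    R=cv2.Rodrigues(np.array(d['rvec'],float))[0]; t=np.array(d['tvec'],float)
    x=np.array([(u-d['cx'])/d['fx'],(v-d['cy'])/d['fy'],1.])
    return -R.T@t, R.T@x
def onz(d,u,v,z):
    c,r=ray(d,u,v); return (c+r*(z-c[2])/r[2]).round(4)
def proj(d,P):
    p,_=cv2.projectPoints(np.array(P,float).reshape(-1,3),np.array(d['rvec'],float),np.array(d['tvec'],float),np.array([[d['fx'],0,d['cx']],[0,d['fy'],d['cy']],[0,0,1.]]),None)
    return p[:,0].round(1)
E
python3 - <<'E'
from h import *
a=grab('scene');b=grab('top')
for d in(a,b): print(d['fx'],d['cx'],d['cy'],ray(d,256,192))
im=np.vstack([cv2.resize(x['img'],(512,384)) for x in (a,b)])
cv2.imwrite('pics/s.png',cv2.resize(a['img'],(800,600),interpolation=cv2.INTER_CUBIC)[:,:,::-1]);cv2.imwrite('pics/t.png',cv2.resize(b['img'],(800,600),interpolation=cv2.INTER_CUBIC)[:,:,::-1])
import pickle;pickle.dump((a,b),open('first.pkl','wb'))
print(ctrl.get_obs())
E
```

```text
pics
394.2590824184225 252.57436156254423 190.70476601408885 (array([ 1.00240122, -0.82565421,  0.75118874]), array([-0.37701161,  0.71777572, -0.5854456 ]))
450.41408515659396 248.4113957745294 195.60086427840406 (array([ 0.26607314, -0.01693369,  1.58617002]), array([ 0.20867279, -0.02583578, -0.97782204]))
{'t': 0.1, 'q': array([ 1.19600283e+00,  5.32714535e-02,  1.61414673e+00, -4.72890946e-05,
        1.47601792e+00, -1.18981491e-01]), 'dq': array([-1.33106604e-03,  9.35609830e-04, -3.38755698e-03, -6.03089516e-06,
       -2.56461365e-04,  1.85113138e-03]), 'effort': array([ 1.12629827e-03, -3.94908285e+01, -3.71361315e+01, -9.27168298e-05,
        4.00213306e-03,  4.02808070e-06]), 'tool_pos': array([0.15793715, 0.60413103, 0.23020394]), 'tool_rot': array([-4.00674953e-01, -3.11552761e+00,  2.82559318e-03]), 'contact_force': array([ 0.58133968, -0.58694061, -0.79752403]), 'wrist_torque': array([-0.03535331, -0.03226702, -0.01924281]), 'grip_force': 0.0, 'opening': 0.08544053607090751}
```

View pics/s.png

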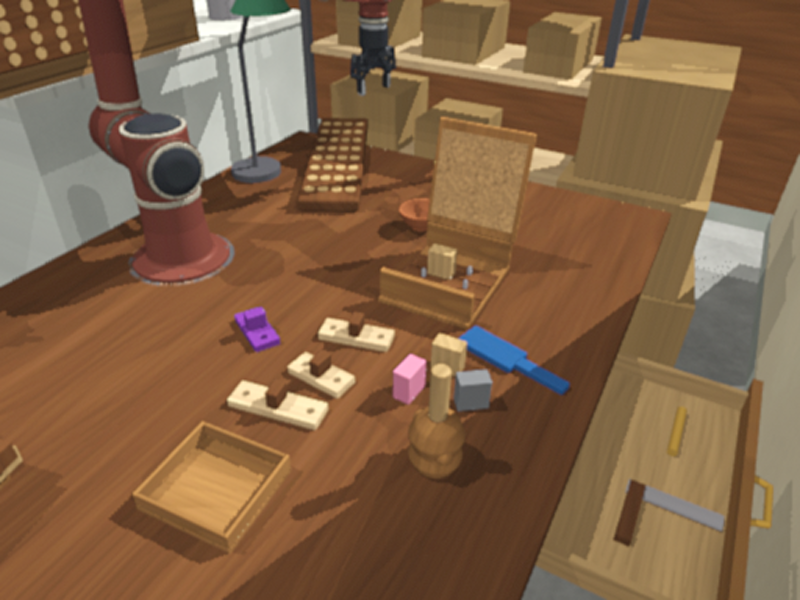

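View pics/t.png

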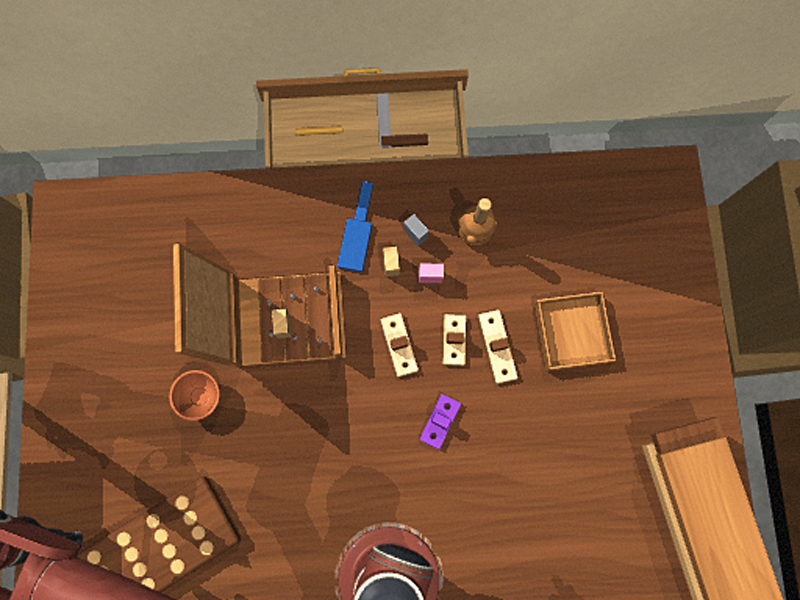

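Top view (800 px scale): the box is at (290,315) with one offcut in it at (280,322). The three pale templates are at (400,345), (454,340) and (498,347), and the tray is at (577,332).

Things that could be taken for offcut3: pale block (391,261), pink (431,272), grey (416,229). By the description it is the pale one. The purple template look-alike at (440,421) is not meant.

Next is a close crop to check this.

```bash
python3 - <<'E'
from h import *
import pickle
a,b=pickle.load(open('first.pkl','rb'))
c=b['img'][145:250,140:400]
cv2.imwrite('pics/c.png',cv2.resize(c,None,fx=3,fy=3,interpolation=cv2.INTER_CUBIC)[:,:,::-1])
c=a['img'][70:215,225:375]
cv2.imwrite('pics/c2.png',cv2.resize(c,None,fx=4,fy=4,interpolation=cv2.INTER_CUBIC)[:,:,::-1])
# pale mask
hsv=cv2.cvtColor(b['img'],cv2.COLOR_RGB2HSV)
m=((hsv[...,2]>165)&(hsv[...,1]<125)&(hsv[...,0]>12)&(hsv[...,0]<40)).astype(np.uint8)
m[:145]=0;m[250:]=0;m[:,:140]=0;m[:,400:]=0
m=cv2.morphologyEx(m,cv2.MORPH_CLOSE,np.ones((9,9)))
for k in cv2.findContours(m,0,2)[0]:
    if cv2.contourArea(k)>60:
        r=cv2.minAreaRect(k); bx=cv2.boxPoints(r)
        z=.014
        w=[onz(b,*p,z)[:2] for p in bx]
        e=[np.linalg.norm(w[i]-w[i-1]) for i in (1,2)]
        l=(w[1]-w[0]) if e[0]>e[1] else (w[2]-w[1])
        print(np.round(r[0],1),'ctr',onz(b,*r[0],z)[:2],np.round(e,3),'deg',np.degrees(np.arctan2(l[1],l[0])).round(1))
E
```

```text
[254.9 220.1] ctr [ 0.5005 -0.0488] [0.05  0.138] deg -166.2
[305.3 222.3] ctr [ 0.483  -0.2255] [0.165 0.164] deg -87.9
[178.6 204.8] ctr [0.5705 0.2187] [0.03  0.051] deg -175.3
[250. 165.] ctr [ 0.7024 -0.0427] [0.029 0.052] deg 176.6
```

View pics/c.png

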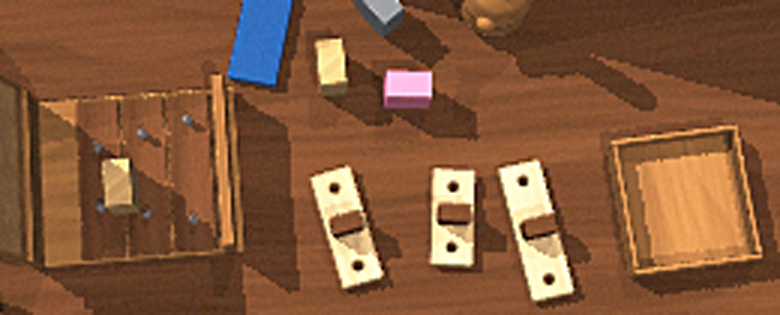

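View pics/c2.png

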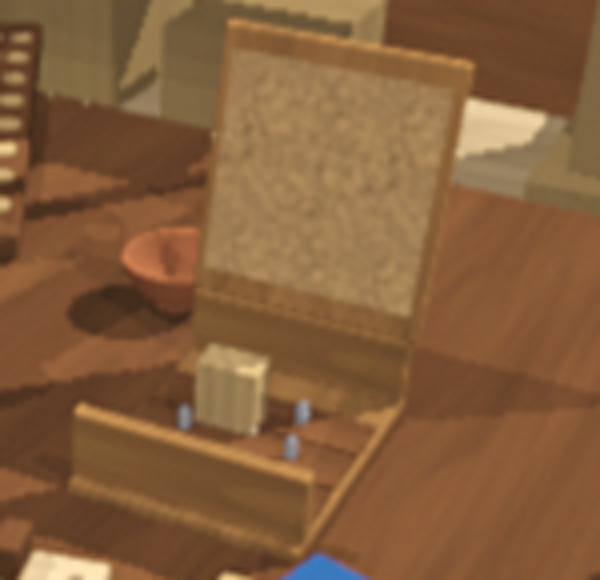

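The crop shows the pale offcut3 at crop (331,66), separate from the pink (408,89) and grey blocks. The pin rows, left to right, are short, middle and long. The only offcut in the box stands between the short and middle rows. Now to measure pins and holes.

```bash
cat >> h.py <<'E'
def pinfit(d,pts,z=0.036):
    "fit keeper x,y,yaw from 6 pin pixels ordered short(+x,-x),middle,long"
    K=np.array([[s*L/2,y] for L,y in((.072,.039),(.096,-.015),(.120,-.069)) for s in(1,-1)])
    W=np.array([onz(d,*p,z)[:2] for p in pts])
    M=cv2.estimateAffinePartial2D(K,W,method=cv2.LMEDS)[0]
    A=K-K.mean(0);B=W-W.mean(0)
    th=np.arctan2((A[:,0]*B[:,1]-A[:,1]*B[:,0]).sum(),(A*B).sum())
    R=np.array([[np.cos(th),-np.sin(th)],[np.sin(th),np.cos(th)]])
    t=W.mean(0)-R@K.mean(0)
    return t,th,R,((K@R.T+t)-W)
E
python3 - <<'E'
from h import *
import pickle
a,b=pickle.load(open('first.pkl','rb'))
im=b['img'].astype(float); blue=im[...,2]-im[...,0]
off=np.array([140,145])
pins=[]
for p in [(98,147),(101,208),(143,134),(147,213),(187,119),(193,219)]:
    u,v=np.array(p)/3+off-.33
    u0,v0=int(round(u)),int(round(v)); w=blue[v0-3:v0+4,u0-3:u0+4]; w=np.clip(w-w.min()-.45*(w.max()-w.min()),0,None)
    vv,uu=np.mgrid[v0-3:v0+4,u0-3:u0+4]; pins.append(((uu*w).sum()/w.sum(),(vv*w).sum()/w.sum()))
print(np.round(pins,2))
W=[onz(b,*p,.034) for p in pins];print(np.array(W))
t,th,R,res=pinfit(b,pins,.034);print('keeper',t,np.degrees(th),'\n',res*1000)
g=cv2.cvtColor(b['img'],cv2.COLOR_RGB2GRAY).astype(float)
for n,L,h in(('mid',96,((335,188),(357,266))),('short',72,((453,187),(451,247))),('long',120,((522,181),(548,279)))):
    w3=[]
    for p in h:
        u,v=np.array(p)/3+off-.33
        u0,v0=int(round(u)),int(round(v)); w=-g[v0-3:v0+4,u0-3:u0+4]; w=np.clip(w-w.min()-.4*(w.max()-w.min()),0,None)
        vv,uu=np.mgrid[v0-3:v0+4,u0-3:u0+4]; w3.append(onz(b,(uu*w).sum()/w.sum(),(vv*w).sum()/w.sum(),.011)[:2])
    d=w3[0]-w3[1]; print(n,L,np.linalg.norm(d),np.mean(w3,0),np.degrees(np.arctan2(d[1],d[0])))
# offcuts: top face centroid
hsv=cv2.cvtColor(b['img'],cv2.COLOR_RGB2HSV)
for n,(u0,v0),z in(('off12',(178,204),.078),('off3',(250,165),.06)):
    s=hsv[v0-16:v0+17,u0-12:u0+13]; print(n); 
    m=((s[...,2]>165)&(s[...,1]<125)).astype(np.uint8)
    k=max(cv2.findContours(m,0,2)[0],key=cv2.contourArea); r=cv2.minAreaRect(k); bx=cv2.boxPoints(r)+[u0-12,v0-16]
    print(bx.round(1).tolist(),[onz(b,*p,z)[:2].tolist() for p in bx])
for p in[(537,300),(604,292),(620,362),(547,372)]: print('tray',onz(b,p[0]*.64,p[1]*.64,.035))
for p in [(179,245),(180,353),(230,268),(237,362)]: print('cover',onz(b,p[0]*.64,p[1]*.64,.30),onz(b,p[0]*.64,p[1]*.64,.075))
E
```

```text
[[172.32 193.97]
 [173.09 213.44]
 [187.06 189.38]
 [188.59 215.96]
 [202.14 184.75]
 [204.26 217.99]]
[[0.6067 0.2368 0.034 ]
 [0.5371 0.2356 0.034 ]
 [0.6204 0.1845 0.034 ]
 [0.5252 0.1818 0.034 ]
 [0.6341 0.1307 0.034 ]
 [0.515  0.1275 0.034 ]]
keeper [0.57270479 0.19781189] 1.4460846959038993 
 [[ 1.00910984  0.90797382]
 [-1.36795923  0.29096312]
 [ 0.66804605 -0.47199287]
 [-0.10137938 -0.1946738 ]
 [ 0.32698225 -0.35195955]
 [-0.53479953 -0.18031072]]
mid 96 0.0963869804486063 [ 0.50105 -0.0486 ] 13.56047163452061
short 72 0.07191342016619713 [ 0.50515 -0.17425] -6.146625659646674
long 120 0.11932225274440639 [ 0.4846 -0.2713] 9.74650947002696
off12
[[173.5, 198.3], [181.9, 197.3], [182.4, 201.0], [174.0, 202.0]] [[0.5817, 0.2258], [0.5837, 0.1971], [0.5708, 0.1959], [0.5688, 0.2245]]
off3
[[246.0, 158.0], [254.0, 158.0], [254.0, 172.0], [246.0, 172.0]] [[0.7159, -0.0293], [0.7144, -0.0574], [0.6636, -0.0545], [0.6651, -0.0265]]
tray [ 0.5798 -0.3661  0.035 ]
tray [ 0.5897 -0.5188  0.035 ]
tray [ 0.4298 -0.5355  0.035 ]
tray [ 0.4168 -0.3721  0.035 ]
cover [0.6708 0.3623 0.3   ] [0.7417 0.4286 0.075 ]
cover [0.4636 0.3595 0.3   ] [0.4981 0.4254 0.075 ]
cover [0.6202 0.2659 0.3   ] [0.6822 0.3154 0.075 ]
cover [0.4411 0.2548 0.3   ] [0.4717 0.3024 0.075 ]
```

>>> {"api": "step_arm", "payload": {"targets": [{"travel":[0.337,-0.507,0.083],"angular":[0,0,0],"gripper":1},{"travel":[0.337,-0.507,0.083],"angular":[0,0,0],"gripper":1},{"travel":[0.337,-0.507,0.083],"angular":[0,0,0],"gripper":1},{"travel":[0.337,-0.507,0.083],"angular":[0,0,0],"gripper":1},{"travel":[0.337,-0.507,0.083],"angular":[0,0,0],"gripper":1},{"travel":[0.337,-0.507,0.083],"angular":[0,0,0],"gripper":1},{"travel":[0.337,-0.507,0.083],"angular":[0,0,0],"gripper":1},{"travel":[0.337,-0.507,0.083],"angular":[0,0,0],"gripper":1},{"travel":[0.337,-0.507,0.083],"angular":[0,0,0],"gripper":1},{"travel":[0.337,-0.507,0.083],"angular":[0,0,0],"gripper":1}]}}

```text
t: 1.1
tool_pos: [0.3601, 0.3004, 0.2807]
tool_rot: [-0.402, -3.115, -0.0]
contact_force: [0.8, 0.1, 0.8]
opening: 0.0853
grip_force: 0.0
```

>>> {"api": "step_arm", "payload": {"targets": [{"travel":[0.067,-0.167,0],"angular":[0,0,0.358],"gripper":1},{"travel":[0.067,-0.167,0],"angular":[0,0,0.358],"gripper":1},{"travel":[0.067,-0.167,0],"angular":[0,0,0.358],"gripper":1},{"travel":[0.327,-0.149,0],"angular":[0,0,0.358],"gripper":1},{"travel":[0.327,-0.149,0],"angular":[0,0,0.358],"gripper":1},{"travel":[0.327,-0.149,0],"angular":[0,0,0.358],"gripper":1},{"travel":[0.327,-0.149,0],"angular":[0,0,0.358],"gripper":1},{"travel":[0.327,-0.149,0],"angular":[0,0,0.358],"gripper":1},{"travel":[0.327,-0.149,0],"angular":[0,0,0.358],"gripper":1},{"travel":[0.327,-0.149,0],"angular":[0,0,0.358],"gripper":1}]}}

```text
t: 2.1
tool_pos: [0.5553, 0.2118, 0.2817]
tool_rot: [-0.042, 3.141, 0.001]
contact_force: [1.1, 0.7, 0.9]
opening: 0.0856
grip_force: 0.0
```

```bash
cat >> h.py <<'E'
def wray(d,u,v):
    R=cv2.Rodrigues(np.array(d['rvec'],float))[0]; t=np.array(d['tvec'],float)
    x,y=(u-d['cx'])/d['fx'],(v-d['cy'])/d['fy']; r=np.hypot(x,y)+1e-12
    return -R.T@t, R.T@np.array([np.sin(r)*x/r,np.sin(r)*y/r,np.cos(r)])
def wz(d,u,v,z):
    c,r=wray(d,u,v); return c+r*(z-c[2])/r[2]
def wproj(d,P):
    R=cv2.Rodrigues(np.array(d['rvec'],float))[0]; o=[]
    for p in np.array(P,float).reshape(-1,3):
        c=R@p+np.array(d['tvec'],float); h=np.hypot(c[0],c[1]); th=np.arctan2(h,c[2])
        o.append((d['cx']+d['fx']*th*c[0]/h,d['cy']+d['fy']*th*c[1]/h))
    return np.array(o)
def pose():
    o=ctrl.get_obs(); R=cv2.Rodrigues(np.array(o['tool_rot']))[0]
    print('t',round(o['t'],2),'p',o['tool_pos'].round(4),'yawY',np.degrees(np.arctan2(R[1,1],R[0,1])).round(2),'z',R[:,2].round(3),'F',np.round(o['contact_force'],1),'open',round(o['opening'],4),'g',round(o['grip_force'],1))
E
python3 - <<'E'
from h import *
pose()
d=grab('wrist')
import pickle;pickle.dump(d,open('w1.pkl','wb'))
print(d['fx'],d['fy'],d['cx'],d['cy'],wray(d,256,192))
cv2.imwrite('pics/w1.png',cv2.resize(d['img'],(800,600),interpolation=cv2.INTER_CUBIC)[:,:,::-1])
E
```

```text
t 2.1 p [0.5553 0.2118 0.2817] yawY 91.54 z [ 0.001  0.    -1.   ] F [1.1 0.7 0.9] open 0.0856 g 0.0
297.3186396354542 297.3186396354542 260.7931404244615 194.3128186703724 (array([0.48065428, 0.20970717, 0.42554107]), array([ 0.28847539, -0.00769915, -0.95745636]))
```

View pics/w1.png

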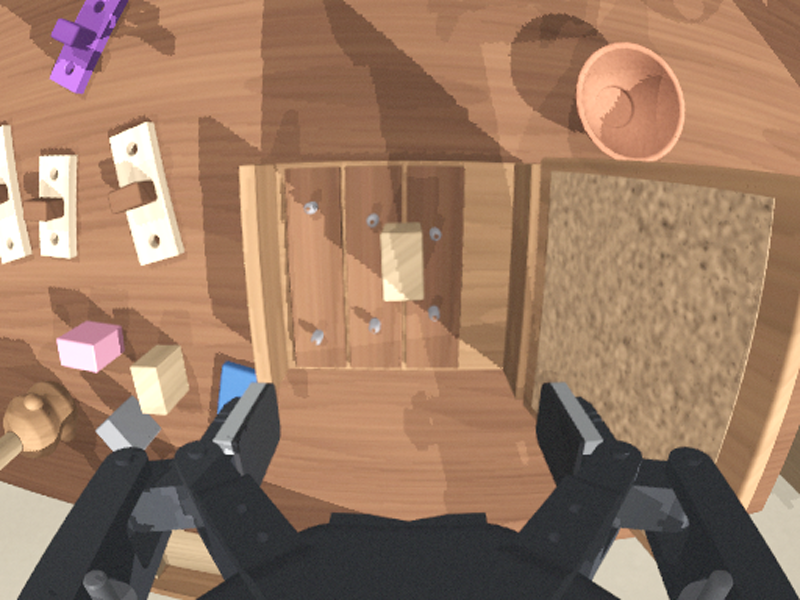

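The wrist view shows six clear pin tips, for example (312,208) and (319,338) in the long row. The offcut's top face spans (387,224) to (424,299). I refine both from this view.

```bash
cat >> h.py <<'E'
K6=np.array([[s*L/2,y] for L,y in((.072,.039),(.096,-.015),(.120,-.069)) for s in(1,-1)])
def blob(img,u,v,n=5):
    "bluish pin-tip centroid"
    im=img.astype(float); f=im[...,2]-.8*im[...,0]
    u0,v0=int(round(u)),int(round(v)); w=f[v0-n:v0+n+1,u0-n:u0+n+1]; w=np.clip(w-w.min()-.5*(w.max()-w.min()),0,None)
    vv,uu=np.mgrid[v0-n:v0+n+1,u0-n:u0+n+1]; return (uu*w).sum()/w.sum(),(vv*w).sum()/w.sum()
def rigid(A0,B0):
    A=A0-A0.mean(0);B=B0-B0.mean(0); th=np.arctan2((A[:,0]*B[:,1]-A[:,1]*B[:,0]).sum(),(A*B).sum())
    R=np.array([[np.cos(th),-np.sin(th)],[np.sin(th),np.cos(th)]]); t=B0.mean(0)-R@A0.mean(0)
    return t,th,R,A0@R.T+t-B0
E
python3 - <<'E'
from h import *
import pickle
d=pickle.load(open('w1.pkl','rb'))
px=np.array([(434,313),(435,234),(375,325),(373,220),(319,338),(312,208)])*.64
c=np.array([blob(d['img'],*p) for p in px]);print(px.round(1).tolist(),c.round(1).tolist())
for z in(.036,.034):
    W=np.array([wz(d,*p,z)[:2] for p in c]); t,th,R,res=rigid(K6,W); print(z,t.round(4),np.degrees(th).round(2),(res*1000).round(1).tolist())
print('off',[wz(d,x*.64,y*.64,.078).round(4).tolist() for x,y in((387,224),(421,224),(424,299),(383,300))])
print('off3',[wz(d,x*.64,y*.64,.06).round(4).tolist() for x,y in((152,346),(187,347),(169,382),(132,375))])
E
```

```text
[[277.8, 200.3], [278.4, 149.8], [240.0, 208.0], [238.7, 140.8], [204.2, 216.3], [199.7, 133.1]] [[277.2, 199.2], [278.0, 148.9], [239.6, 207.5], [238.1, 140.0], [203.1, 215.1], [199.1, 132.5]]
0.036 [0.5739 0.1978] 1.67 [[1.2, 1.8], [-1.0, 1.6], [1.1, -0.0], [-1.0, 0.0], [1.5, -1.4], [-1.8, -2.1]]
0.034 [0.5743 0.1977] 1.67 [[1.0, 1.6], [-0.8, 1.3], [0.9, -0.0], [-0.8, 0.0], [1.2, -1.1], [-1.5, -1.8]]
off [[0.526, 0.1957, 0.078], [0.5253, 0.2213, 0.078], [0.584, 0.2256, 0.078], [0.5857, 0.1936, 0.078]]
off3 [[0.6425, -0.0287, 0.06], [0.6412, 0.0107, 0.06], [0.6797, -0.0162, 0.06], [0.6759, -0.0601, 0.06]]
```

>>> {"api": "step_arm", "payload": {"targets": [{"travel":[0,-0.005,-0.15],"angular":[0,0,0],"gripper":1},{"travel":[0,-0.005,-0.25],"angular":[0,0,0],"gripper":1},{"travel":[0,-0.005,-0.32],"angular":[0,0,0],"gripper":1},{"travel":[0,-0.005,-0.37],"angular":[0,0,0],"gripper":1},{"travel":[0,-0.005,-0.4],"angular":[0,0,0],"gripper":1},{"travel":[0,-0.005,-0.4],"angular":[0,0,0],"gripper":0.2},{"travel":[0,-0.005,-0.4],"angular":[0,0,0],"gripper":0.2},{"travel":[0,-0.005,-0.4],"angular":[0,0,0],"gripper":0.2},{"travel":[0,-0.005,-0.4],"angular":[0,0,0],"gripper":0.2},{"travel":[0,-0.005,-0.4],"angular":[0,0,0],"gripper":0.2}], "squeeze": 50}}

```text
t: 3.15
tool_pos: [0.5593, 0.2088, 0.0453]
tool_rot: [-0.04, 3.135, 0.002]
contact_force: [-0.5, -0.2, 7.0]
opening: 0.0317
grip_force: 50.9
```

>>> {"api": "step_arm", "payload": {"targets": [{"travel":[0,0,0],"angular":[0,0,0],"gripper":0.2},{"travel":[0,0,0],"angular":[0,0,0],"gripper":0.2},{"travel":[0,0,0.05],"angular":[0,0,0],"gripper":0.2}]}}

```text
t: 3.45
tool_pos: [0.5545, 0.2075, 0.0694]
tool_rot: [0.04, -3.136, 0.002]
contact_force: [-0.0, 0.0, -1.7]
opening: 0.0319
grip_force: 49.8
```

>>> {"api": "step_arm", "payload": {"targets": [{"travel":[0,0,0.08],"angular":[0,0,0],"gripper":0.2},{"travel":[0,0,0.16],"angular":[0,0,0],"gripper":0.2},{"travel":[0,0,0.24],"angular":[0,0,0],"gripper":0.2},{"travel":[0,0,0.3],"angular":[0,0,0],"gripper":0.2},{"travel":[-0.04,-0.5,0.3],"angular":[0,0,0],"gripper":0.2},{"travel":[-0.04,-0.5,0.3],"angular":[0,0,0],"gripper":0.2},{"travel":[-0.04,-0.5,0.3],"angular":[0,0,0],"gripper":0.2},{"travel":[-0.04,-0.5,0.3],"angular":[0,0,0],"gripper":0.2},{"travel":[-0.04,-0.5,0.3],"angular":[0,0,0],"gripper":0.2},{"travel":[-0.04,-0.5,0.3],"angular":[0,0,0],"gripper":0.2}]}}

```text
t: 4.45
tool_pos: [0.5323, -0.0929, 0.2529]
tool_rot: [-0.04, 3.138, -0.001]
contact_force: [1.1, -1.0, -0.2]
opening: 0.0313
grip_force: 49.9
```

>>> {"api": "step_arm", "payload": {"targets": [{"travel":[-0.044,-0.543,0],"angular":[0,0,0],"gripper":0.2},{"travel":[-0.044,-0.543,0],"angular":[0,0,0],"gripper":0.2},{"travel":[-0.044,-0.543,0],"angular":[0,0,0],"gripper":0.2},{"travel":[-0.044,-0.543,0],"angular":[0,0,0],"gripper":0.2},{"travel":[-0.044,-0.543,0],"angular":[0,0,0],"gripper":0.2},{"travel":[-0.044,-0.543,0],"angular":[0,0,0],"gripper":0.2},{"travel":[-0.044,-0.543,0],"angular":[0,0,0],"gripper":0.2},{"travel":[-0.044,-0.543,0],"angular":[0,0,0],"gripper":0.2}]}}

```text
t: 5.25
tool_pos: [0.5052, -0.4205, 0.2521]
tool_rot: [-0.033, 3.141, -0.003]
contact_force: [0.9, 0.6, -1.6]
opening: 0.0313
grip_force: 50.0
```

```bash
python3 - <<'E'
from h import *
pose(); d=grab('wrist')
cv2.imwrite('pics/w2.png',cv2.resize(d['img'],(640,480),interpolation=cv2.INTER_CUBIC)[:,:,::-1])
import pickle;pickle.dump(d,open('w2.pkl','wb'))
E
```

```text
t 5.25 p [ 0.5052 -0.4205  0.2521] yawY 91.2 z [ 0.001 -0.002 -1.   ] F [ 0.9  0.6 -1.6] open 0.0313 g 50.0
```

View pics/w2.png

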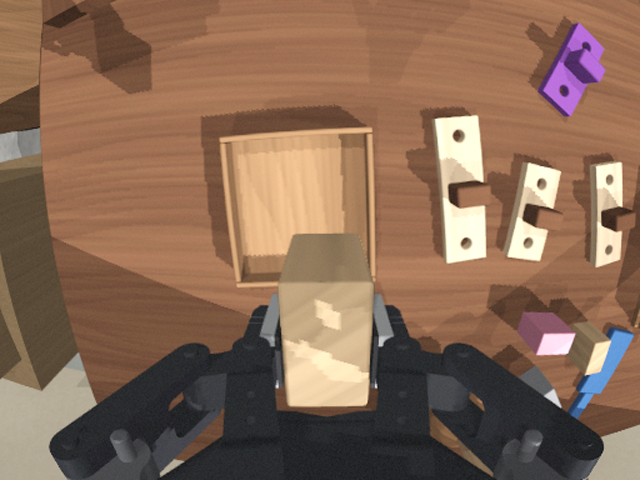

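The offcut is held. The tray rim corners are at about (222,139), (372,129), (375,279) and (238,286).

```bash
python3 - <<'E'
from h import *
import pickle
d=pickle.load(open('w2.pkl','rb'))
P=[wz(d,x*.8,y*.8,.035) for x,y in((222,139),(372,129),(375,279),(238,286))]
print(np.round(P,4),np.mean(P,0))
for n,z,l in(('offc3',.06,((571,324),(598,323),(609,345),(583,349))),('long',.011,((459,135),(466,243))),('short',.011,((542,184),(528,243))),('mid',.011,((609,179),(605,249)))):
  W=np.array([wz(d,x*.8,y*.8,z) for x,y in l]);print(n,W.round(4).tolist(),W.mean(0).round(4),np.linalg.norm(W[0]-W[1]).round(4))
E
```

```text
[[ 0.4375 -0.5247  0.035 ]
 [ 0.4267 -0.3784  0.035 ]
 [ 0.581  -0.3674  0.035 ]
 [ 0.593  -0.5141  0.035 ]] [ 0.50955504 -0.44616658  0.035     ]
offc3 [[0.6324, -0.116, 0.06], [0.6349, -0.0667, 0.06], [0.6728, -0.0278, 0.06], [0.6731, -0.079, 0.06]] [ 0.6533 -0.0724  0.06  ] 0.0494
long [[0.4263, -0.2811, 0.011], [0.5462, -0.2607, 0.011]] [ 0.4863 -0.2709  0.011 ] 0.1216
short [[0.4719, -0.1687, 0.011], [0.5444, -0.1768, 0.011]] [ 0.5081 -0.1728  0.011 ] 0.0729
mid [[0.4555, -0.0578, 0.011], [0.5499, -0.0422, 0.011]] [ 0.5027 -0.05    0.011 ] 0.0957
```

>>> {"api": "step_arm", "payload": {"targets": [{"travel":[0,0,-0.08],"angular":[0,0,0],"gripper":0.2},{"travel":[0,0,-0.16],"angular":[0,0,0],"gripper":0.2},{"travel":[0,0,-0.24],"angular":[0,0,0],"gripper":0.2},{"travel":[0,0,-0.3],"angular":[0,0,0],"gripper":0.2},{"travel":[0,0,-0.33],"angular":[0,0,0],"gripper":0.2},{"travel":[0,0,-0.345],"angular":[0,0,0],"gripper":0.2},{"travel":[0,0,-0.355],"angular":[0,0,0],"gripper":0.2},{"travel":[0,0,-0.358],"angular":[0,0,0],"gripper":0.2},{"travel":[0,0,-0.358],"angular":[0,0,0],"gripper":0.55},{"travel":[0,0,-0.358],"angular":[0,0,0],"gripper":0.55}]}}

```text
t: 6.3
tool_pos: [0.5072, -0.4178, 0.0384]
tool_rot: [-0.04, 3.139, -0.004]
contact_force: [0.2, 1.2, -0.8]
opening: 0.0469
grip_force: 0.0
```

>>> {"api": "step_arm", "payload": {"targets": [{"travel":[0,0,0],"angular":[0,0,0],"gripper":0.55},{"travel":[0,0,0.06],"angular":[0,0,0],"gripper":0.55},{"travel":[0,0,0.14],"angular":[0,0,0],"gripper":0.6},{"travel":[0,0,0.22],"angular":[0,0,0],"gripper":1},{"travel":[0,0,0.3],"angular":[0,0,0],"gripper":1},{"travel":[0,0,0.36],"angular":[0,0,0],"gripper":1},{"travel":[0.14,0.54,0.36],"angular":[0,0,0],"gripper":1},{"travel":[0.14,0.54,0.36],"angular":[0,0,0],"gripper":1},{"travel":[0.14,0.54,0.36],"angular":[0,0,0],"gripper":1},{"travel":[0.14,0.54,0.36],"angular":[0,0,0],"gripper":1}]}}

```text
t: 7.3
tool_pos: [0.5567, -0.2216, 0.2532]
tool_rot: [-0.039, 3.14, -0.001]
contact_force: [0.1, -1.2, 0.7]
opening: 0.0852
grip_force: 0.0
```

>>> {"api": "step_arm", "payload": {"targets": [{"travel":[0.12,0.28,0],"angular":[0,0,0],"gripper":1},{"travel":[0.12,0.28,0],"angular":[0,0,0],"gripper":1},{"travel":[0.12,0.28,0],"angular":[0,0,0],"gripper":1},{"travel":[0.12,0.28,0],"angular":[0,0,0],"gripper":1},{"travel":[0.12,0.28,0],"angular":[0,0,0],"gripper":1},{"travel":[0.12,0.28,0],"angular":[0,0,0],"gripper":1}]}}

```text
t: 7.9
tool_pos: [0.6285, -0.0548, 0.2527]
tool_rot: [-0.042, 3.141, -0.001]
contact_force: [0.7, -0.3, -0.4]
opening: 0.0851
grip_force: 0.0
```

```bash
python3 - <<'E'
from h import *
pose(); d=grab('wrist')
cv2.imwrite('pics/w3.png',cv2.resize(d['img'],(640,480),interpolation=cv2.INTER_CUBIC)[:,:,::-1])
import pickle;pickle.dump(d,open('w3.pkl','wb'))
E
```

```text
t 7.9 p [ 0.6285 -0.0548  0.2527] yawY 91.53 z [ 0.    -0.001 -1.   ] F [ 0.7 -0.3 -0.4] open 0.0851 g 0.0
```

View pics/w3.png

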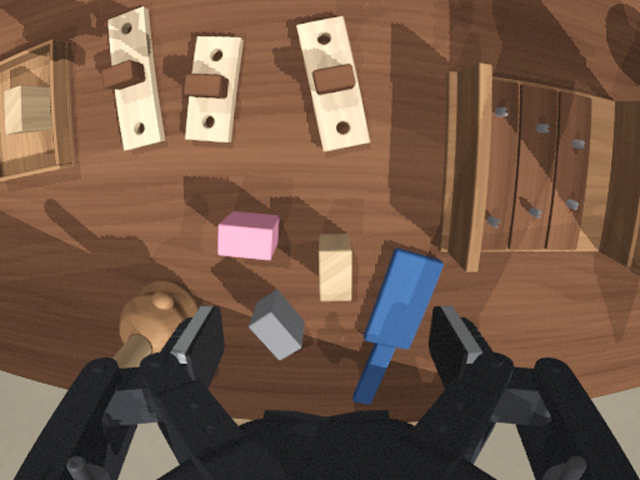

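Offcut3's top face corners are at (320,247), (351,247), (353,300) and (320,301). The pink and grey blocks are to the left and the flat paddle to the right. Offcut1 is in the tray at (27,108).

```bash
python3 - <<'E'
from h import *
import pickle
d=pickle.load(open('w3.pkl','rb'))
for n,z,l in(('offc3',.06,((320,247),(351,247),(353,300),(320,301))),('pink',.06,((220,247),(277,252),(281,217))),('pinkbase',0,((278,230),(274,258))),('grey',.06,((250,325),(278,358),(300,347))),('pad',.014,((397,250),(366,340),(442,262),(413,348)))):
  W=np.array([wz(d,x*.8,y*.8,z) for x,y in l]);print(n,W.round(3).tolist(),W.mean(0).round(4),np.linalg.norm(W[0]-W[1]).round(4))
E
```

```text
offc3 [[0.662, -0.06, 0.06], [0.661, -0.03, 0.06], [0.717, -0.025, 0.06], [0.719, -0.059, 0.06]] [ 0.6899 -0.0435  0.06  ] 0.0295
pink [[0.665, -0.158, 0.06], [0.668, -0.101, 0.06], [0.634, -0.097, 0.06]] [ 0.6556 -0.1185  0.06  ] 0.0568
pinkbase [[0.663, -0.107, 0.0], [0.696, -0.112, 0.0]] [ 0.6794 -0.1099  0.    ] 0.0335
grey [[0.75, -0.132, 0.06], [0.791, -0.103, 0.06], [0.775, -0.079, 0.06]] [ 0.7722 -0.1045  0.06  ] 0.0497
pad [[0.678, 0.024, 0.014], [0.793, -0.002, 0.014], [0.691, 0.078, 0.014], [0.806, 0.058, 0.014]] [0.7421 0.0396 0.014 ] 0.1183
```

>>> {"api": "step_arm", "payload": {"targets": [{"travel":[0.102,0.02,0],"angular":[0,0,0],"gripper":0.7},{"travel":[0.102,0.02,0],"angular":[0,0,0],"gripper":0.7},{"travel":[0.102,0.02,-0.08],"angular":[0,0,0],"gripper":0.7},{"travel":[0.102,0.02,-0.16],"angular":[0,0,0],"gripper":0.7},{"travel":[0.102,0.02,-0.24],"angular":[0,0,0],"gripper":0.7},{"travel":[0.102,0.02,-0.31],"angular":[0,0,0],"gripper":0.7},{"travel":[0.102,0.02,-0.36],"angular":[0,0,0],"gripper":0.7},{"travel":[0.102,0.02,-0.376],"angular":[0,0,0],"gripper":0.7},{"travel":[0.102,0.02,-0.376],"angular":[0,0,0],"gripper":0.2},{"travel":[0.102,0.02,-0.376],"angular":[0,0,0],"gripper":0.2}]}}

```text
t: 8.95
tool_pos: [0.691, -0.0443, 0.0291]
tool_rot: [-0.038, 3.138, -0.001]
contact_force: [-0.7, 0.3, 1.0]
opening: 0.0318
grip_force: 21.4
```

>>> {"api": "step_arm", "payload": {"targets": [{"travel":[0,0,0],"angular":[0,0,0],"gripper":0.2},{"travel":[0,0,0],"angular":[0,0,0],"gripper":0.2},{"travel":[0,0,0],"angular":[0,0,0],"gripper":0.2},{"travel":[0,0,0.05],"angular":[0,0,0],"gripper":0.2}]}}

```text
t: 9.35
tool_pos: [0.6863, -0.0426, 0.0527]
tool_rot: [0.04, -3.133, -0.002]
contact_force: [-1.0, 0.5, -1.6]
opening: 0.0311
grip_force: 52.6
```

>>> {"api": "step_arm", "payload": {"targets": [{"travel":[0,0,0.08],"angular":[0,0,0],"gripper":0.2},{"travel":[0,0,0.16],"angular":[0,0,0],"gripper":0.2},{"travel":[0,0,0.24],"angular":[0,0,0],"gripper":0.2},{"travel":[0,0,0.32],"angular":[0,0,0],"gripper":0.2},{"travel":[-0.302,-0.727,0.325],"angular":[0,0,0],"gripper":0.2},{"travel":[-0.302,-0.727,0.325],"angular":[0,0,0],"gripper":0.2},{"travel":[-0.302,-0.727,0.325],"angular":[0,0,0],"gripper":0.2},{"travel":[-0.302,-0.727,0.325],"angular":[0,0,0],"gripper":0.2},{"travel":[-0.302,-0.727,0.325],"angular":[0,0,0],"gripper":0.2},{"travel":[-0.302,-0.727,0.325],"angular":[0,0,0],"gripper":0.2}]}}

```text
t: 10.35
tool_pos: [0.5735, -0.3217, 0.251]
tool_rot: [-0.04, 3.141, -0.0]
contact_force: [0.6, -0.0, -0.5]
opening: 0.0313
grip_force: 52.6
```

```bash
python3 -c "
from h import *
pose()"
```

```text
t 10.35 p [ 0.5735 -0.3217  0.251 ] yawY 91.47 z [ 0.001 -0.    -1.   ] F [ 0.6 -0.  -0.5] open 0.0313 g 52.6
```

>>> {"api": "step_arm", "payload": {"targets": [{"travel":[-0.107,-0.26,0],"angular":[0,0,0],"gripper":0.2},{"travel":[-0.107,-0.26,0],"angular":[0,0,0],"gripper":0.2},{"travel":[-0.107,-0.26,0],"angular":[0,0,0],"gripper":0.2},{"travel":[-0.107,-0.26,0],"angular":[0,0,0],"gripper":0.2},{"travel":[-0.107,-0.26,0],"angular":[0,0,0],"gripper":0.2},{"travel":[-0.107,-0.26,-0.07],"angular":[0,0,0],"gripper":0.2},{"travel":[-0.107,-0.26,-0.15],"angular":[0,0,0],"gripper":0.2},{"travel":[-0.107,-0.26,-0.23],"angular":[0,0,0],"gripper":0.2}]}}

```text
t: 11.15
tool_pos: [0.5117, -0.4749, 0.1123]
tool_rot: [-0.042, 3.139, -0.002]
contact_force: [0.9, -0.4, -1.1]
opening: 0.0313
grip_force: 52.6
```

>>> {"api": "step_arm", "payload": {"targets": [{"travel":[0,0,-0.06],"angular":[0,0,0],"gripper":0.2},{"travel":[0,0,-0.1],"angular":[0,0,0],"gripper":0.2},{"travel":[0,0,-0.12],"angular":[0,0,0],"gripper":0.2},{"travel":[0,0,-0.123],"angular":[0,0,0],"gripper":0.2},{"travel":[0,0,-0.125],"angular":[0,0,0],"gripper":0.2},{"travel":[0,0,-0.125],"angular":[0,0,0],"gripper":0.5},{"travel":[0,0,-0.125],"angular":[0,0,0],"gripper":0.5},{"travel":[0,0,-0.125],"angular":[0,0,0],"gripper":0.5},{"travel":[0,0,-0.06],"angular":[0,0,0],"gripper":0.5},{"travel":[0,0,0],"angular":[0,0,0],"gripper":0.5}]}}

```text
t: 12.15
tool_pos: [0.5097, -0.4757, 0.1126]
tool_rot: [0.039, -3.14, -0.003]
contact_force: [1.2, -0.5, 0.2]
opening: 0.0429
grip_force: 0.0
```

>>> {"api": "step_arm", "payload": {"targets": [{"travel":[0,0,0.08],"angular":[0,0,0],"gripper":1},{"travel":[0,0,0.16],"angular":[0,0,0],"gripper":1},{"travel":[0,0,0.22],"angular":[0,0,0],"gripper":1},{"travel":[-0.08,0.33,0.22],"angular":[0,0,0.19],"gripper":1},{"travel":[-0.08,0.33,0.22],"angular":[0,0,0.19],"gripper":1},{"travel":[-0.08,0.33,0.22],"angular":[0,0,0.19],"gripper":1},{"travel":[-0.08,0.33,0.22],"angular":[0,0,0.19],"gripper":1},{"travel":[-0.08,0.33,0.22],"angular":[0,0,0.19],"gripper":1},{"travel":[-0.08,0.33,0.22],"angular":[0,0,0.19],"gripper":1},{"travel":[-0.08,0.33,0.22],"angular":[0,0,0.19],"gripper":1}]}}

```text
t: 13.15
tool_pos: [0.4627, -0.2791, 0.2455]
tool_rot: [-0.273, 3.129, -0.002]
contact_force: [0.2, -1.2, -0.7]
opening: 0.0853
grip_force: 0.0
```

```bash
python3 - <<'E'
from h import *
pose(); d=grab('wrist')
cv2.imwrite('pics/w4.png',cv2.resize(d['img'],(800,600),interpolation=cv2.INTER_CUBIC)[:,:,::-1])
import pickle;pickle.dump(d,open('w4.pkl','wb'))
E
```

```text
t 13.15 p [ 0.4627 -0.2791  0.2455] yawY 99.98 z [ 0.001 -0.001 -1.   ] F [ 0.2 -1.2 -0.7] open 0.0853 g 0.0
```

View pics/w4.png

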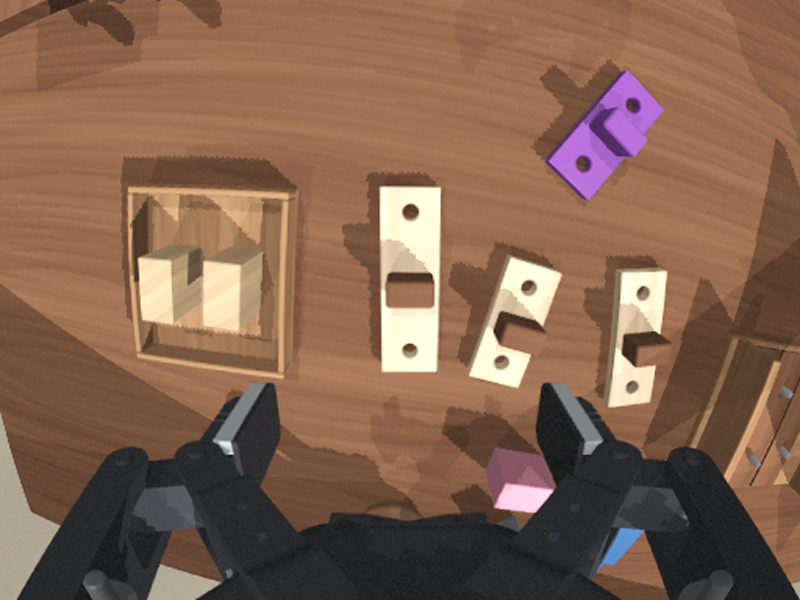

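Both offcuts stand in the tray. The long template's holes are at (410,212) and (410,350), with its block between them. I refine all three templates from this view.

```bash
cat >> h.py <<'E'
def hole(img,u,v,n=6):
    g=-cv2.cvtColor(img,cv2.COLOR_RGB2GRAY).astype(float)
    u0,v0=int(round(u)),int(round(v)); w=g[v0-n:v0+n+1,u0-n:u0+n+1]; w=np.clip(w-w.min()-.5*(w.max()-w.min()),0,None)
    vv,uu=np.mgrid[v0-n:v0+n+1,u0-n:u0+n+1]; return (uu*w).sum()/w.sum(),(vv*w).sum()/w.sum()
def tmpl(d,p,q,z,s=.64,raw=False):
    W=np.array([wz(d,*(hole(d['img'],x*s,y*s) if not raw else (x*s,y*s)),z)[:2] for x,y in(p,q)]); v=W[1]-W[0]
    print('ctr',W.mean(0).round(4),'L',np.linalg.norm(v).round(4),'deg',np.degrees(np.arctan2(v[1],v[0])).round(2))
E
python3 - <<'E'
from h import *
import pickle
d=pickle.load(open('w4.pkl','rb'))
tmpl(d,(410,212),(410,350),.012);tmpl(d,(528,287),(501,362),.012);tmpl(d,(643,293),(632,387),.012)
print(ctrl.get_obs()['q'].round(3))
E
```

```text
ctr [ 0.485 -0.274] L 0.1193 deg 9.68
ctr [ 0.5061 -0.1772] L 0.0722 deg -5.48
ctr [ 0.5022 -0.0504] L 0.0974 deg 13.55
[-0.681 -0.159  1.793 -0.     1.506 -2.425]
```

>>> {"api": "step_arm", "payload": {"targets": [{"travel":[0.037,0.012,0],"angular":[0,0,-0.99],"gripper":0.7},{"travel":[0.037,0.012,0],"angular":[0,0,-0.99],"gripper":0.7},{"travel":[0.037,0.012,0],"angular":[0,0,-0.99],"gripper":0.7},{"travel":[0.037,0.012,0],"angular":[0,0,-0.99],"gripper":0.7},{"travel":[0.037,0.012,0],"angular":[0,0,-0.99],"gripper":0.7},{"travel":[0.037,0.012,0],"angular":[0,0,-0.99],"gripper":0.7}]}}

```text
t: 13.8
tool_pos: [0.4848, -0.2724, 0.2446]
tool_rot: [-0.937, -2.998, 0.0]
contact_force: [-0.3, 0.3, -0.3]
opening: 0.0594
grip_force: 0.0
```

>>> {"api": "step_arm", "payload": {"targets": [{"travel":[0,0,0],"angular":[0,0,-0.99],"gripper":0.7},{"travel":[0,0,0],"angular":[0,0,-0.99],"gripper":0.7},{"travel":[0,0,0],"angular":[0,0,-0.99],"gripper":0.7},{"travel":[0,0,0],"angular":[0,0,-0.99],"gripper":0.7},{"travel":[0,0,0],"angular":[0,0,-0.99],"gripper":0.7},{"travel":[0,0,0],"angular":[0,0,-0.99],"gripper":0.7},{"travel":[0,0,0],"angular":[0,0,-0.99],"gripper":0.7}]}}

```text
t: 14.5
tool_pos: [0.4846, -0.2716, 0.2446]
tool_rot: [-1.997, -2.425, 0.0]
contact_force: [-0.7, 0.5, 0.6]
opening: 0.0596
grip_force: 0.0
```

```bash
python3 - <<'E'
from h import *
pose(); d=grab('wrist')
c=np.array([.485,-.273]);v=np.array([np.cos(np.radians(9.7)),np.sin(np.radians(9.7))])*.06
p=wproj(d,[[*(c-v),.012],[*(c+v),.012]]);print(p.round(1),[np.round(hole(d['img'],*x),1) for x in p])
tmpl(d,*p,.012,s=1)
cv2.imwrite('pics/w5.png',cv2.resize(d['img'],(640,480),interpolation=cv2.INTER_CUBIC)[:,:,::-1])
E
```

```text
t 14.5 p [ 0.4846 -0.2716  0.2446] yawY 11.06 z [-0.  0. -1.] F [-0.7  0.5  0.6] open 0.0596 g 0.0
[[214.2 164.1]
 [306.5 166.3]] [array([214.9, 164.5]), array([306.6, 166.9])]
ctr [ 0.4857 -0.2736] L 0.1193 deg 9.59
```

View pics/w5.png

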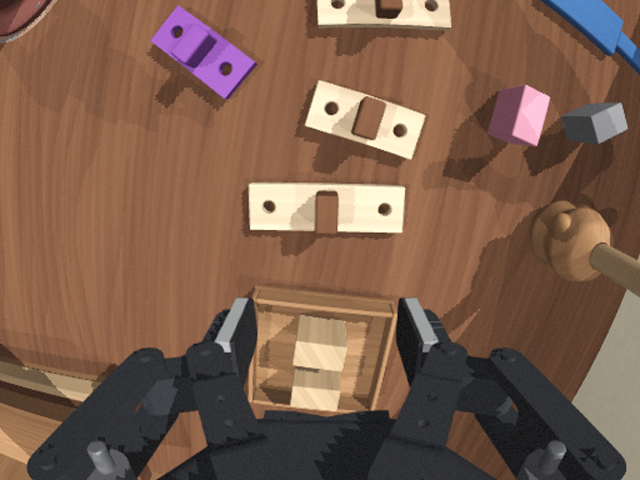

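The long template's centre is confirmed at (0.4855,-0.2735), yaw 9.6°; its holes are at (269,206) and (385,209) in this view. Now to grasp it.

>>> {"api": "step_arm", "payload": {"targets": [{"travel":[0.0015,-0.003,-0.08],"angular":[0,0,-0.03],"gripper":0.7},{"travel":[0.0015,-0.003,-0.16],"angular":[0,0,-0.03],"gripper":0.7},{"travel":[0.0015,-0.003,-0.24],"angular":[0,0,-0.03],"gripper":0.7},{"travel":[0.0015,-0.003,-0.31],"angular":[0,0,-0.03],"gripper":0.7},{"travel":[0.0015,-0.003,-0.35],"angular":[0,0,-0.03],"gripper":0.7},{"travel":[0.0015,-0.003,-0.37],"angular":[0,0,-0.03],"gripper":0.7},{"travel":[0.0015,-0.003,-0.372],"angular":[0,0,-0.03],"gripper":0.7},{"travel":[0.0015,-0.003,-0.372],"angular":[0,0,-0.03],"gripper":0.1},{"travel":[0.0015,-0.003,-0.372],"angular":[0,0,-0.03],"gripper":0.1},{"travel":[0.0015,-0.003,-0.372],"angular":[0,0,-0.03],"gripper":0.1}], "squeeze": 60}}

```text
t: 15.55
tool_pos: [0.487, -0.2741, 0.024]
tool_rot: [2.026, 2.396, 0.0]
contact_force: [-0.4, 0.0, -0.9]
opening: 0.0208
grip_force: 60.1
```

>>> {"api": "step_arm", "payload": {"targets": [{"travel":[0,0,0],"angular":[0,0,0],"gripper":0.1},{"travel":[0,0,0],"angular":[0,0,0],"gripper":0.1},{"travel":[0,0,0],"angular":[0,0,0],"gripper":0.1}]}}

```text
t: 15.85
tool_pos: [0.4869, -0.274, 0.0238]
tool_rot: [2.026, 2.396, 0.0]
contact_force: [0.1, -0.1, 6.6]
opening: 0.0209
grip_force: 61.2
```

```bash
python3 -c "
from h import *
pose()"
```

```text
t 15.85 p [ 0.4869 -0.274   0.0238] yawY 9.57 z [ 0.003 -0.003 -1.   ] F [ 0.1 -0.1  6.6] open 0.0209 g 61.2
```

>>> {"api": "step_arm", "payload": {"targets": [{"travel":[0,0,0.06],"angular":[0,0,0],"gripper":0.1},{"travel":[0,0,0.13],"angular":[0,0,0],"gripper":0.1},{"travel":[0,0,0.21],"angular":[0,0,0],"gripper":0.1},{"travel":[0,0,0.29],"angular":[0,0,0],"gripper":0.1},{"travel":[0.147,0.671,0.3],"angular":[0,0,-0.178],"gripper":0.1},{"travel":[0.147,0.671,0.3],"angular":[0,0,-0.178],"gripper":0.1},{"travel":[0.147,0.671,0.3],"angular":[0,0,-0.178],"gripper":0.1},{"travel":[0.147,0.671,0.3],"angular":[0,0,-0.178],"gripper":0.1},{"travel":[0.147,0.671,0.3],"angular":[0,0,-0.178],"gripper":0.1},{"travel":[0.147,0.671,0.3],"angular":[0,0,-0.178],"gripper":0.1}]}}

```text
t: 16.85
tool_pos: [0.5492, 0.0212, 0.1998]
tool_rot: [2.191, 2.251, 0.0]
contact_force: [1.0, 0.3, -0.6]
opening: 0.021
grip_force: 60.2
```

```bash
python3 -c "
from h import *
pose()"
```

```text
t 16.85 p [0.5492 0.0212 0.1998] yawY 1.55 z [ 0. -0. -1.] F [ 1.   0.3 -0.6] open 0.021 g 60.2
```

Remaining: dx 0.026, dy 0.107.

>>> {"api": "step_arm", "payload": {"targets": [{"travel":[0.043,0.178,0],"angular":[0,0,0],"gripper":0.1},{"travel":[0.043,0.178,0],"angular":[0,0,0],"gripper":0.1},{"travel":[0.043,0.178,0],"angular":[0,0,0],"gripper":0.1},{"travel":[0.043,0.178,0],"angular":[0,0,0],"gripper":0.1},{"travel":[0.043,0.178,0],"angular":[0,0,0],"gripper":0.1},{"travel":[0.043,0.178,0],"angular":[0,0,0],"gripper":0.1}]}}

```text
t: 17.45
tool_pos: [0.575, 0.1244, 0.1996]
tool_rot: [2.193, 2.249, -0.001]
contact_force: [-1.1, 0.3, -2.4]
opening: 0.0207
grip_force: 60.2
```

```bash
python3 - <<'E'
from h import *
pose(); d=grab('wrist')
import pickle;pickle.dump(d,open('w6.pkl','wb'))
cv2.imwrite('pics/w6.png',cv2.resize(d['img'],(800,600),interpolation=cv2.INTER_CUBIC)[:,:,::-1])
E
```

```text
t 17.45 p [0.575  0.1244 0.1996] yawY 1.44 z [-0. -0. -1.] F [-1.1  0.3 -2.4] open 0.0207 g 60.2
```

View pics/w6.png

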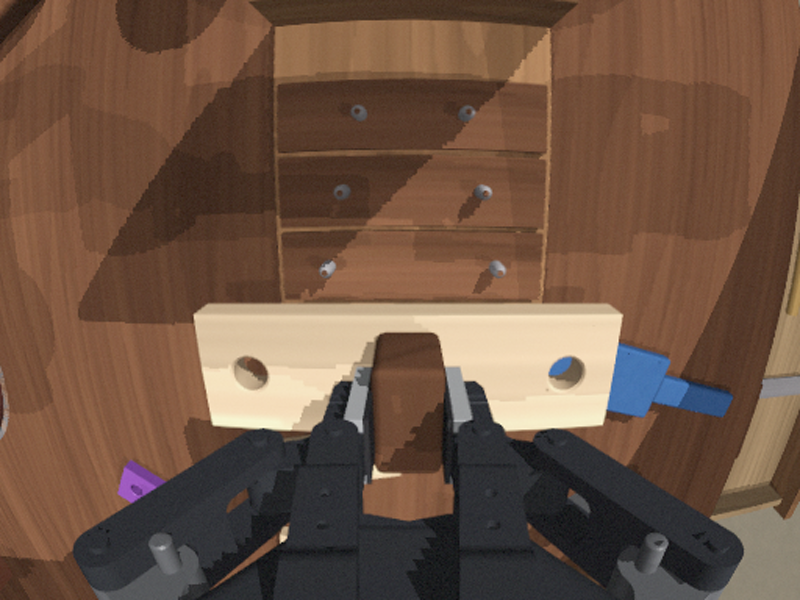

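The view shows all six pins, with the long row at (326,269) and (498,269). The held plate's holes are at (251,373) and (566,373).

```bash
cat >> h.py <<'E'
def pins(d,px,s=.64):
    c=np.array([blob(d['img'],x*s,y*s) for x,y in px]); W=np.array([wz(d,*p,.034)[:2] for p in c]); t,th,R,res=rigid(K6,W)
    print('keeper',t.round(4),np.degrees(th).round(2),(res*1000).round(1).tolist())
    for n,i,y in(('short',0,.039),('mid',2,-.015),('long',4,-.069)): print(n,'pair mid',W[i:i+2].mean(0).round(4),'fit',(t+R@[0,y]).round(4))
E
python3 - <<'E'
from h import *
import pickle
d=pickle.load(open('w6.pkl','rb'))
pins(d,((466,113),(359,112),(483,191),(342,191),(498,269),(326,269)))
tmpl(d,(251,373),(566,373),.1898,raw=True)
# outline check: plate far edge ends
print([wz(d,x*.64,y*.64,.1898).round(4).tolist() for x,y in((195,313),(621,316),(607,426),(212,424))])
E
```

```text
keeper [0.577  0.1978] 1.52 [[1.1, 2.0], [-1.2, 1.7], [1.2, -0.3], [-1.2, -0.3], [1.7, -1.6], [-1.6, -1.6]]
short pair mid [0.576  0.2349] fit [0.5759 0.2368]
mid pair mid [0.5774 0.183 ] fit [0.5774 0.1828]
long pair mid [0.5788 0.1304] fit [0.5788 0.1288]
ctr [0.5761 0.1246] L 0.1201 deg 1.48
[[0.4954, 0.1465, 0.1898], [0.6554, 0.1495, 0.1898], [0.6593, 0.1012, 0.1898], [0.4955, 0.0981, 0.1898]]
```

>>> {"api": "step_arm", "payload": {"targets": [{"travel":[0.002,0.007,-0.05],"angular":[0,0,0],"gripper":0.1},{"travel":[0.002,0.007,-0.1],"angular":[0,0,0],"gripper":0.1},{"travel":[0.002,0.007,-0.15],"angular":[0,0,0],"gripper":0.1},{"travel":[0.002,0.007,-0.18],"angular":[0,0,0],"gripper":0.1},{"travel":[0.002,0.007,-0.19],"angular":[0,0,0],"gripper":0.1},{"travel":[0.002,0.007,-0.19],"angular":[0,0,0],"gripper":0.1},{"travel":[0.002,0.007,-0.19],"angular":[0,0,0],"gripper":0.1}]}}

```text
t: 18.2
tool_pos: [0.5774, 0.1297, 0.0873]
tool_rot: [2.191, 2.249, 0.003]
contact_force: [0.1, -0.3, -1.4]
opening: 0.0215
grip_force: 60.2
```

```bash
python3 - <<'E'
from h import *
pose(); d=grab('wrist'); print(wray(d,256,192)[0])
import pickle;pickle.dump(d,open('w7.pkl','wb'))
cv2.imwrite('pics/w7.png',cv2.resize(d['img'],(800,600),interpolation=cv2.INTER_CUBIC)[:,:,::-1])
E
```

```text
t 18.2 p [0.5774 0.1297 0.0873] yawY 1.5 z [ 0.002  0.    -1.   ] F [ 0.1 -0.3 -1.4] open 0.0215 g 60.2
[0.57586587 0.20491774 0.23113042]
```

View pics/w7.png

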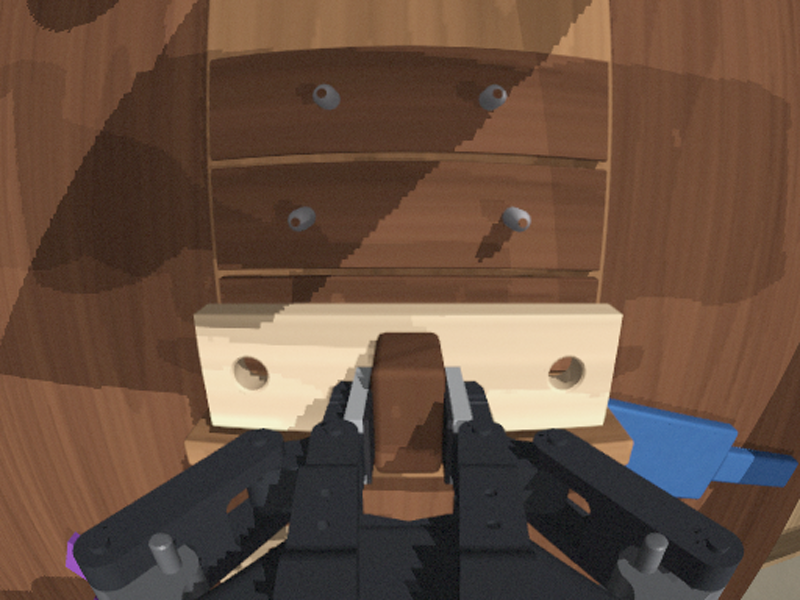

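The pin top discs show: short (321,91) and (498,92), middle (295,222) and (521,223). The holes are still at (251,373) and (566,373), so the plate has not slipped.

```bash
python3 - <<'E'
from h import *
import pickle
d=pickle.load(open('w7.pkl','rb'))
W=np.array([wz(d,x*.64,y*.64,.038)[:2] for x,y in((498,92),(321,91),(521,223),(295,222))])
print(np.linalg.norm(W[0]-W[1]),np.linalg.norm(W[2]-W[3]),(W[:2].mean(0)-W[2:].mean(0)))
t,th,R,res=rigid(K6[:4],W);print(t.round(4),np.degrees(th).round(2),(res*1000).round(1).tolist(),'long',(t+R@[0,-.069]).round(4),'mid',(t+R@[0,-.015]).round(4),'short',(t+R@[0,.039]).round(4))
z=.0873-.0238+.014
tmpl(d,(251,373),(566,373),z,raw=True)
E
```

```text
0.07279363024018437 0.09604074044437805 [-0.00087311  0.05521308]
[0.577 0.197] 1.17 [[-0.5, -0.7], [0.3, -0.5], [0.1, 0.5], [0.1, 0.7]] long [0.5784 0.128 ] mid [0.5773 0.182 ] short [0.5762 0.236 ]
ctr [0.5786 0.1299] L 0.1201 deg 1.46
```

>>> {"api": "step_arm", "payload": {"targets": [{"travel":[-0.001,-0.003,0],"angular":[0,0,0],"gripper":0.1},{"travel":[-0.001,-0.003,-0.02],"angular":[0,0,0],"gripper":0.1},{"travel":[-0.001,-0.003,-0.035],"angular":[0,0,0],"gripper":0.1},{"travel":[-0.001,-0.003,-0.042],"angular":[0,0,0],"gripper":0.1},{"travel":[-0.001,-0.003,-0.048],"angular":[0,0,0],"gripper":0.1},{"travel":[-0.001,-0.003,-0.052],"angular":[0,0,0],"gripper":0.1},{"travel":[-0.001,-0.003,-0.056],"angular":[0,0,0],"gripper":0.1},{"travel":[-0.001,-0.003,-0.056],"angular":[0,0,0],"gripper":0.1}]}}

```text
t: 19.05
tool_pos: [0.5759, 0.1283, 0.052]
tool_rot: [2.191, 2.251, 0.0]
contact_force: [1.8, -0.9, -1.5]
opening: 0.0209
grip_force: 60.1
```

```bash
python3 -c "
from h import *
pose();print(ctrl.get_obs()['wrist_torque'])"
```

```text
t 19.05 p [0.5759 0.1283 0.052 ] yawY 1.55 z [ 0. -0. -1.] F [ 1.8 -0.9 -1.5] open 0.0209 g 60.1
[-0.03389021 -0.14257139 -0.04405101]
```

>>> {"api": "step_arm", "payload": {"targets": [{"travel":[0,0,-0.006],"angular":[0,0,0],"gripper":0.1},{"travel":[0,0,-0.011],"angular":[0,0,0],"gripper":0.1},{"travel":[0,0,-0.015],"angular":[0,0,0],"gripper":0.1},{"travel":[0,0,-0.018],"angular":[0,0,0],"gripper":0.1},{"travel":[0,0,-0.02],"angular":[0,0,0],"gripper":0.1},{"travel":[0,0,-0.02],"angular":[0,0,0],"gripper":0.1}]}}

```text
t: 19.65
tool_pos: [0.576, 0.1284, 0.0418]
tool_rot: [-2.191, -2.251, 0.001]
contact_force: [-4.4, -0.6, 8.8]
opening: 0.0206
grip_force: 61.4
```

```bash
python3 -c "
from h import *
pose();print(ctrl.get_obs()['wrist_torque'])"
```

```text
t 19.65 p [0.576  0.1284 0.0418] yawY 1.55 z [-0. -0. -1.] F [-4.4 -0.6  8.8] open 0.0206 g 61.4
[-0.3255902   0.53081966 -0.05588005]
```

>>> {"api": "step_arm", "payload": {"targets": [{"travel":[0,0,0.003],"angular":[0,0,0],"gripper":0.5},{"travel":[0,0,0.003],"angular":[0,0,0],"gripper":0.5},{"travel":[0,0,0.003],"angular":[0,0,0],"gripper":0.5},{"travel":[0,0,0.05],"angular":[0,0,0],"gripper":0.5},{"travel":[0,0,0.12],"angular":[0,0,0],"gripper":0.7},{"travel":[0,0,0.2],"angular":[0,0,0],"gripper":0.7},{"travel":[0,0,0.28],"angular":[0,0,0],"gripper":0.7},{"travel":[0,0,0.333],"angular":[0,0,0],"gripper":0.7},{"travel":[-0.123,-0.298,0.333],"angular":[0,0,0.267],"gripper":0.7},{"travel":[-0.123,-0.298,0.333],"angular":[0,0,0.267],"gripper":0.7}]}}

```text
t: 20.65
tool_pos: [0.5389, 0.0375, 0.2418]
tool_rot: [1.933, 2.473, 0.003]
contact_force: [0.9, -0.6, -0.5]
opening: 0.0597
grip_force: 0.0
```

>>> {"api": "step_arm", "payload": {"targets": [{"travel":[-0.07,-0.17,0],"angular":[0,0,0],"gripper":0.7},{"travel":[-0.07,-0.17,0],"angular":[0,0,0],"gripper":0.7},{"travel":[-0.07,-0.17,0],"angular":[0,0,0],"gripper":0.7},{"travel":[-0.07,-0.17,0],"angular":[0,0,0],"gripper":0.7},{"travel":[-0.07,-0.17,0],"angular":[0,0,0],"gripper":0.7}]}}

```text
t: 21.15
tool_pos: [0.4967, -0.0637, 0.2398]
tool_rot: [-1.943, -2.468, -0.001]
contact_force: [0.5, 0.2, -0.5]
opening: 0.0596
grip_force: 0.0
```

```bash
cat >> h.py <<'E'
def look(d,c,deg,L):
    v=np.array([np.cos(np.radians(deg)),np.sin(np.radians(deg))])*L/2; c=np.array(c)
    p=wproj(d,[[*(c-v),.012],[*(c+v),.012]]);print(p.round(1).tolist(),[np.round(hole(d['img'],*x),1).tolist() for x in p]); tmpl(d,*p,.012,s=1)
E
python3 - <<'E'
from h import *
pose(); d=grab('wrist')
import pickle;pickle.dump(d,open('w8.pkl','wb'))
look(d,(.5022,-.0504),13.55,.096); look(d,(.507,-.175),-5.6,.072)
cv2.imwrite('pics/w8.png',d['img'][:,:,::-1])
E
```

```text
t 21.15 p [ 0.4967 -0.0637  0.2398] yawY 13.57 z [ 0.     0.001 -1.   ] F [ 0.5  0.2 -0.5] open 0.0596 g 0.0
[[229.1, 155.8], [304.6, 156.0]] [[229.2, 155.9], [304.2, 156.7]]
ctr [ 0.5021 -0.0509] L 0.0954 deg 13.1
[[224.0, 235.3], [273.0, 250.6]] [[224.1, 235.8], [272.8, 251.3]]
ctr [ 0.5071 -0.176 ] L 0.0718 deg -5.98
```

>>> {"api": "step_arm", "payload": {"targets": [{"travel":[0.0097,0.021,-0.06],"angular":[0,0,-0.005],"gripper":0.7},{"travel":[0.0097,0.021,-0.14],"angular":[0,0,-0.005],"gripper":0.7},{"travel":[0.0097,0.021,-0.22],"angular":[0,0,-0.005],"gripper":0.7},{"travel":[0.0097,0.021,-0.3],"angular":[0,0,-0.005],"gripper":0.7},{"travel":[0.0097,0.021,-0.34],"angular":[0,0,-0.005],"gripper":0.7},{"travel":[0.0097,0.021,-0.36],"angular":[0,0,-0.005],"gripper":0.7},{"travel":[0.0097,0.021,-0.364],"angular":[0,0,-0.005],"gripper":0.7},{"travel":[0.0097,0.021,-0.364],"angular":[0,0,-0.005],"gripper":0.1},{"travel":[0.0097,0.021,-0.364],"angular":[0,0,-0.005],"gripper":0.1},{"travel":[0.0097,0.021,-0.364],"angular":[0,0,-0.005],"gripper":0.1}], "squeeze": 60}}

```text
t: 22.2
tool_pos: [0.5042, -0.0521, 0.024]
tool_rot: [1.946, 2.461, 0.003]
contact_force: [0.4, 0.5, -0.7]
opening: 0.0209
grip_force: 60.1
```

>>> {"api": "step_arm", "payload": {"targets": [{"travel":[0,0,0],"angular":[0,0,0],"gripper":0.1},{"travel":[0,0,0],"angular":[0,0,0],"gripper":0.1},{"travel":[0,0,0],"angular":[0,0,0],"gripper":0.1}]}}

```text
t: 22.5
tool_pos: [0.5042, -0.0521, 0.0238]
tool_rot: [1.946, 2.461, 0.003]
contact_force: [-0.1, 0.1, 7.2]
opening: 0.0209
grip_force: 61.2
```

```bash
python3 -c "
from h import *
pose()"
```

```text
t 22.5 p [ 0.5042 -0.0521  0.0238] yawY 13.33 z [ 0.004 -0.001 -1.   ] F [-0.1  0.1  7.2] open 0.0209 g 61.2
```

>>> {"api": "step_arm", "payload": {"targets": [{"travel":[0,0,0.06],"angular":[0,0,0],"gripper":0.1},{"travel":[0,0,0.13],"angular":[0,0,0],"gripper":0.1},{"travel":[0,0,0.2],"angular":[0,0,0],"gripper":0.1},{"travel":[0.117,0.391,0.22],"angular":[0,0,-0.262],"gripper":0.1},{"travel":[0.117,0.391,0.22],"angular":[0,0,-0.262],"gripper":0.1},{"travel":[0.117,0.391,0.22],"angular":[0,0,-0.262],"gripper":0.1},{"travel":[0.117,0.391,0.22],"angular":[0,0,-0.262],"gripper":0.1},{"travel":[0.117,0.391,0.22],"angular":[0,0,-0.262],"gripper":0.1},{"travel":[0.117,0.391,0.22],"angular":[0,0,-0.262],"gripper":0.1},{"travel":[0.117,0.391,0.22],"angular":[0,0,-0.262],"gripper":0.1}]}}

```text
t: 23.5
tool_pos: [0.5721, 0.1837, 0.1532]
tool_rot: [-2.189, -2.253, 0.002]
contact_force: [-0.2, -1.1, -1.6]
opening: 0.0213
grip_force: 60.1
```

```bash
python3 - <<'E'
from h import *
pose(); d=grab('wrist')
import pickle;pickle.dump(d,open('w9.pkl','wb'))
p=wproj(d,[[.6092,.2373,.038],[.5372,.2353,.038]]);print(p)
a=.1534-.0238+.014
cv2.imwrite('pics/w9.png',cv2.resize(d['img'],(800,600),interpolation=cv2.INTER_CUBIC)[:,:,::-1])
E
```

```text
t 23.5 p [0.5721 0.1837 0.1532] yawY 1.67 z [-0.001 -0.001 -1.   ] F [-0.2 -1.1 -1.6] open 0.0213 g 60.1
[[304.32462296 131.78040808]
 [221.87134832 131.525055  ]]
```

View pics/w9.png

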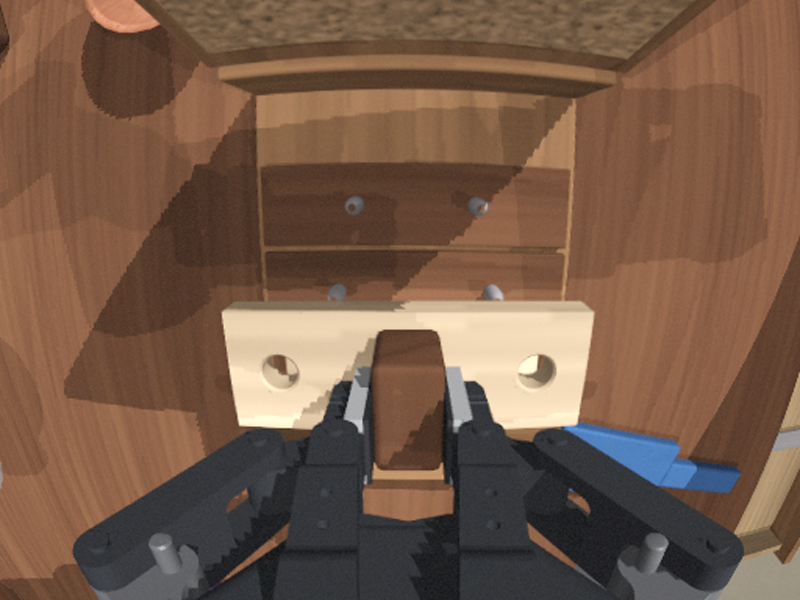

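The middle plate's holes are at (280,372) and (536,372), centred in the hand as the long plate's were. The short pins are at (353,204) and (478,206), and the middle pins are partly hidden.

```bash
python3 - <<'E'
from h import *
import pickle
d=pickle.load(open('w9.pkl','rb'))
W=np.array([wz(d,x*.64,y*.64,.036)[:2] for x,y in((478,206),(353.5,204.5))])
print(W,W.mean(0),np.linalg.norm(W[0]-W[1]))
tmpl(d,(280,372),(536,372),.1532-.0238+.014,raw=True)
E
```

```text
[[0.61092349 0.23715102]
 [0.5408137  0.23573777]] [0.57586859 0.2364444 ] 0.07012403244508
ctr [0.573  0.1847] L 0.0961 deg 1.73
```

>>> {"api": "step_arm", "payload": {"targets": [{"travel":[0.005,-0.0023,-0.04],"angular":[0,0,-0.004],"gripper":0.1},{"travel":[0.005,-0.0023,-0.08],"angular":[0,0,-0.004],"gripper":0.1},{"travel":[0.005,-0.0023,-0.11],"angular":[0,0,-0.004],"gripper":0.1},{"travel":[0.005,-0.0023,-0.13],"angular":[0,0,-0.004],"gripper":0.1},{"travel":[0.005,-0.0023,-0.13],"angular":[0,0,-0.004],"gripper":0.1},{"travel":[0.005,-0.0023,-0.13],"angular":[0,0,-0.004],"gripper":0.1}]}}

```text
t: 24.15
tool_pos: [0.5757, 0.1808, 0.0761]
tool_rot: [2.196, 2.246, 0.001]
contact_force: [-0.1, 0.3, 0.2]
opening: 0.021
grip_force: 60.1
```

```bash
python3 - <<'E'
from h import *
pose(); d=grab('wrist')
import pickle;pickle.dump(d,open('w10.pkl','wb'))
im=cv2.resize(d['img'],(800,600),interpolation=cv2.INTER_CUBIC)
cv2.imwrite('pics/w10.png',im[0:440,180:640,::-1])
E
```

```text
t 24.15 p [0.5757 0.1808 0.0761] yawY 1.3 z [ 0.  0. -1.] F [-0.1  0.3  0.2] open 0.021 g 60.1
```

View pics/w10.png

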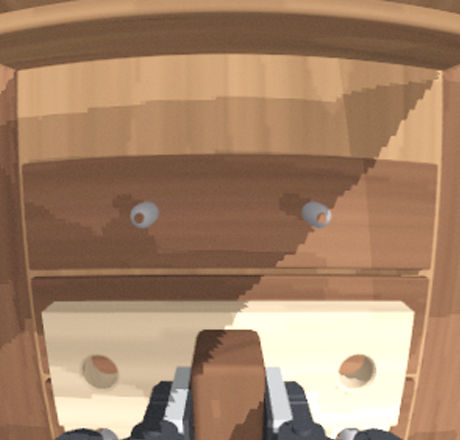

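The pin tops are at full-scale (319,218) and (500,217); the holes are at (281,372) and (537,371).

```bash
python3 - <<'E'
from h import *
import pickle
d=pickle.load(open('w10.pkl','rb'))
W=np.array([wz(d,x*.64,y*.64,.038)[:2] for x,y in((500,217),(319,218))])
print(W.mean(0),np.linalg.norm(W[0]-W[1]),'mid',W.mean(0)+[.0014,-.054])
tmpl(d,(281,372),(537,371.5),.0761-.0238+.014,raw=True);pose()
E
```

```text
[0.57601342 0.23566843] 0.07182765385168083 mid [0.57741342 0.18166843]
ctr [0.577  0.1819] L 0.0961 deg 1.43
t 24.2 p [0.5763 0.1811 0.0768] yawY 1.32 z [ 0.002  0.    -1.   ] F [ 0.3  0.9 -0.5] open 0.0209 g 60.1
```

>>> {"api": "step_arm", "payload": {"targets": [{"travel":[0,0,-0.015],"angular":[0,0,0],"gripper":0.1},{"travel":[0,0,-0.025],"angular":[0,0,0],"gripper":0.1},{"travel":[0,0,-0.03],"angular":[0,0,0],"gripper":0.1},{"travel":[0,0,-0.035],"angular":[0,0,0],"gripper":0.1},{"travel":[0,0,-0.039],"angular":[0,0,0],"gripper":0.1},{"travel":[0,0,-0.039],"angular":[0,0,0],"gripper":0.1}]}}

```text
t: 24.8
tool_pos: [0.5752, 0.1815, 0.0517]
tool_rot: [-2.194, -2.247, 0.001]
contact_force: [0.2, 0.3, -0.4]
opening: 0.0205
grip_force: 60.1
```

```bash
python3 -c "
from h import *
pose();print(ctrl.get_obs()['wrist_torque'])"
```

```text
t 24.8 p [0.5752 0.1815 0.0517] yawY 1.37 z [-0.001 -0.    -1.   ] F [ 0.2  0.3 -0.4] open 0.0205 g 60.1
[-0.06004522 -0.01704095  0.05558994]
```

>>> {"api": "step_arm", "payload": {"targets": [{"travel":[0,0,-0.006],"angular":[0,0,0],"gripper":0.1},{"travel":[0,0,-0.011],"angular":[0,0,0],"gripper":0.1},{"travel":[0,0,-0.015],"angular":[0,0,0],"gripper":0.1},{"travel":[0,0,-0.018],"angular":[0,0,0],"gripper":0.1},{"travel":[0,0,-0.02],"angular":[0,0,0],"gripper":0.1},{"travel":[0,0,-0.02],"angular":[0,0,0],"gripper":0.1}]}}

```text
t: 25.4
tool_pos: [0.576, 0.1817, 0.0419]
tool_rot: [2.194, 2.248, 0.001]
contact_force: [-4.2, -1.1, 6.8]
opening: 0.021
grip_force: 61.2
```

```bash
python3 -c "
from h import *
pose();print(ctrl.get_obs()['wrist_torque'])"
```

```text
t 25.4 p [0.576  0.1817 0.0419] yawY 1.38 z [ 0.001  0.    -1.   ] F [-4.2 -1.1  6.8] open 0.021 g 61.2
[-0.1709362   0.52693767 -0.02163233]
```

>>> {"api": "step_arm", "payload": {"targets": [{"travel":[0,0,0.003],"angular":[0,0,0],"gripper":0.5},{"travel":[0,0,0.003],"angular":[0,0,0],"gripper":0.5},{"travel":[0,0,0.003],"angular":[0,0,0],"gripper":0.5},{"travel":[0,0,0.05],"angular":[0,0,0],"gripper":0.5},{"travel":[0,0,0.12],"angular":[0,0,0],"gripper":0.7},{"travel":[0,0,0.2],"angular":[0,0,0],"gripper":0.7},{"travel":[0,0,0.28],"angular":[0,0,0],"gripper":0.7},{"travel":[0,0,0.333],"angular":[0,0,0],"gripper":0.7},{"travel":[-0.028,-0.145,0.333],"angular":[0,0,-0.164],"gripper":0.7},{"travel":[-0.028,-0.145,0.333],"angular":[0,0,-0.164],"gripper":0.7}]}}

```text
t: 26.4
tool_pos: [0.5591, 0.0937, 0.242]
tool_rot: [2.333, 2.1, 0.004]
contact_force: [-0.9, 0.3, -0.8]
opening: 0.0595
grip_force: 0.0
```

>>> {"api": "step_arm", "payload": {"targets": [{"travel":[-0.087,-0.45,0],"angular":[0,0,0],"gripper":0.7},{"travel":[-0.087,-0.45,0],"angular":[0,0,0],"gripper":0.7},{"travel":[-0.087,-0.45,0],"angular":[0,0,0],"gripper":0.7},{"travel":[-0.087,-0.45,0],"angular":[0,0,0],"gripper":0.7},{"travel":[-0.087,-0.45,0],"angular":[0,0,0],"gripper":0.7},{"travel":[-0.087,-0.45,0],"angular":[0,0,0],"gripper":0.7},{"travel":[-0.087,-0.45,0],"angular":[0,0,0],"gripper":0.7},{"travel":[-0.087,-0.45,0],"angular":[0,0,0],"gripper":0.7}]}}

```text
t: 27.2
tool_pos: [0.5063, -0.1757, 0.2397]
tool_rot: [-2.336, -2.1, -0.001]
contact_force: [-0.9, -0.2, -0.4]
opening: 0.0596
grip_force: 0.0
```

```bash
python3 - <<'E'
from h import *
pose(); d=grab('wrist')
import pickle;pickle.dump(d,open('w11.pkl','wb'))
look(d,(.507,-.1755),-5.8,.072)
E
```

```text
t 27.2 p [ 0.5063 -0.1757  0.2397] yawY -6.09 z [-0.     0.001 -1.   ] F [-0.9 -0.2 -0.4] open 0.0596 g 0.0
[[232.7, 164.9], [289.1, 164.7]] [[232.8, 165.6], [288.9, 165.5]]
ctr [ 0.5069 -0.1764] L 0.0717 deg -5.98
```

>>> {"api": "step_arm", "payload": {"targets": [{"travel":[0.0015,-0.001,-0.08],"angular":[0,0,0],"gripper":0.7},{"travel":[0.0015,-0.001,-0.16],"angular":[0,0,0],"gripper":0.7},{"travel":[0.0015,-0.001,-0.24],"angular":[0,0,0],"gripper":0.7},{"travel":[0.0015,-0.001,-0.31],"angular":[0,0,0],"gripper":0.7},{"travel":[0.0015,-0.001,-0.345],"angular":[0,0,0],"gripper":0.7},{"travel":[0.0015,-0.001,-0.36],"angular":[0,0,0],"gripper":0.7},{"travel":[0.0015,-0.001,-0.364],"angular":[0,0,0],"gripper":0.7},{"travel":[0.0015,-0.001,-0.364],"angular":[0,0,0],"gripper":0.1},{"travel":[0.0015,-0.001,-0.364],"angular":[0,0,0],"gripper":0.1},{"travel":[0.0015,-0.001,-0.364],"angular":[0,0,0],"gripper":0.1}], "squeeze": 60}}

```text
t: 28.25
tool_pos: [0.509, -0.1768, 0.0239]
tool_rot: [2.332, 2.1, 0.002]
contact_force: [-0.0, -0.4, -1.0]
opening: 0.0208
grip_force: 60.0
```

>>> {"api": "step_arm", "payload": {"targets": [{"travel":[0,0,0],"angular":[0,0,0],"gripper":0.1},{"travel":[0,0,0],"angular":[0,0,0],"gripper":0.1},{"travel":[0,0,0],"angular":[0,0,0],"gripper":0.1}]}}

```text
t: 28.55
tool_pos: [0.509, -0.1768, 0.0237]
tool_rot: [2.333, 2.099, 0.003]
contact_force: [0.6, 1.5, 6.1]
opening: 0.0208
grip_force: 61.1
```

```bash
python3 -c "
from h import *
pose()"
```

```text
t 28.55 p [ 0.509  -0.1768  0.0237] yawY -6.02 z [ 0.003 -0.001 -1.   ] F [0.6 1.5 6.1] open 0.0208 g 61.1
```

>>> {"api": "step_arm", "payload": {"targets": [{"travel":[0,0,0.06],"angular":[0,0,0],"gripper":0.1},{"travel":[0,0,0.13],"angular":[0,0,0],"gripper":0.1},{"travel":[0,0,0.2],"angular":[0,0,0],"gripper":0.1},{"travel":[0.108,0.688,0.22],"angular":[0,0,0.167],"gripper":0.1},{"travel":[0.108,0.688,0.22],"angular":[0,0,0.167],"gripper":0.1},{"travel":[0.108,0.688,0.22],"angular":[0,0,0.167],"gripper":0.1},{"travel":[0.108,0.688,0.22],"angular":[0,0,0.167],"gripper":0.1},{"travel":[0.108,0.688,0.22],"angular":[0,0,0.167],"gripper":0.1},{"travel":[0.108,0.688,0.22],"angular":[0,0,0.167],"gripper":0.1},{"travel":[0.108,0.688,0.22],"angular":[0,0,0.167],"gripper":0.1}]}}

```text
t: 29.55
tool_pos: [0.5613, 0.1715, 0.1515]
tool_rot: [2.192, 2.25, -0.0]
contact_force: [0.9, 0.1, -0.9]
opening: 0.0208
grip_force: 60.0
```

```bash
python3 - <<'E'
from h import *
pose(); d=grab('wrist')
import pickle;pickle.dump(d,open('w12.pkl','wb'))
print(np.array([hole(d['img'],x*.64,y*.64,7) for x,y in((312,372),(504,372))])/.64)
E
```

```text
t 29.55 p [0.5613 0.1715 0.1515] yawY 1.49 z [-0. -0. -1.] F [ 0.9  0.1 -0.9] open 0.0208 g 60.0
[[311.52179842 374.84422205]
 [509.92549954 377.50703376]]
```

>>> {"api": "step_arm", "payload": {"targets": [{"travel":[0.021,0.108,0],"angular":[0,0,0],"gripper":0.1},{"travel":[0.021,0.108,0],"angular":[0,0,0],"gripper":0.1},{"travel":[0.021,0.108,0],"angular":[0,0,0],"gripper":0.1},{"travel":[0.021,0.108,-0.05],"angular":[0,0,0],"gripper":0.1},{"travel":[0.021,0.108,-0.09],"angular":[0,0,0],"gripper":0.1},{"travel":[0.021,0.108,-0.12],"angular":[0,0,0],"gripper":0.1},{"travel":[0.021,0.108,-0.13],"angular":[0,0,0],"gripper":0.1},{"travel":[0.021,0.108,-0.13],"angular":[0,0,0],"gripper":0.1},{"travel":[0.021,0.108,-0.13],"angular":[0,0,0],"gripper":0.1}]}}

```text
t: 30.5
tool_pos: [0.5749, 0.2339, 0.0748]
tool_rot: [2.192, 2.249, 0.002]
contact_force: [-0.7, 0.4, -0.9]
opening: 0.0206
grip_force: 60.0
```

```bash
python3 - <<'E'
from h import *
pose(); d=grab('wrist')
import pickle;pickle.dump(d,open('w13.pkl','wb'))
g=cv2.cvtColor(d['img'],cv2.COLOR_RGB2GRAY)
for c in((200,238),(322,238)):
    print('patch',c)
    for r in g[c[1]-9:c[1]+10:1,c[0]-11:c[0]+13]: print(' '.join('%3d'%x for x in r))
E
```

```text
t 30.5 p [0.5749 0.2339 0.0748] yawY 1.46 z [ 0.001  0.    -1.   ] F [-0.7  0.4 -0.9] open 0.0206 g 60.0
patch (200, 238)
212 210 212 212 211 210 211 212 211 211 212 211 211 211 212 212 211 211 211 211 212 211 211 211
211 212 211 211 209 205 202 199 195 195 203 205 209 212 211 211 211 210 212 212 212 211 212 212
211 211 211 198 188 176 145 147 142 129 135 146 165 186 202 210 211 212 212 212 212 212 212 213
210 199 182 164 142 100 103  98  99 102 102 102 107 127 151 186 204 211 211 212 212 212 213 212
198 186 168 134 112 112 112 113 114 113 114 113 115 115 117 140 170 193 210 212 213 213 213 213
185 168 169 141 116 114 116 114 113 117 113 116 113 114 115 114 123 154 188 209 213 211 212 214
170 153 168 156 120 116 115 116 116 117 113 116 115 117 117 113 116 118 154 192 210 212 213 211
154 160 169 164 140 114 115 114 112 113 110 115 115 117 117 116 119 117 120 155 197 211 211 212
156 170 171 166 166 122 113 113 110 114 111 113 114 115 119 117 119 118 119 122 157 199 213 213
155 170 169 167 165 140 118 109 112 110 110 112 112 113 115 115 114 118 111 104 147 186 211 212
161 171 171 168 16
[... 1986 characters left out ...]
 159 153 152 149 145 142 173
191 165 158 146 139 141 141 142 138 140 143 143 149 157 162 159 161 159 158 151 150 145 145 188
246 251 243 203 153 146 145 146 148 145 158 158 161 164 163 162 161 160 158 155 150 147 146 198
244 251 252 251 215 170 166 164 164 167 166 165 163 164 163 163 160 158 158 153 149 149 145 212
244 251 252 252 251 215 206 205 205 167 166 165 165 167 163 164 159 160 158 153 150 147 162 222
246 251 252 252 251 251 250 247 244 205 165 166 166 165 164 165 161 158 158 157 153 149 205 227
254 252 252 252 252 251 250 248 245 240 212 203 166 165 165 163 160 159 156 156 155 173 231 231
255 253 252 252 252 251 251 248 246 244 241 232 203 171 164 164 173 176 170 165 180 236 239 244
```

```bash
python3 - <<'E'
from h import *
import pickle
for f,us in(('w7',(161,362)),('w10',(180,344)),('w9',(180,344)),('w13',(200,323)),('w12',(200,323))):
    g=cv2.GaussianBlur(cv2.cvtColor(pickle.load(open(f+'.pkl','rb'))['img'],cv2.COLOR_RGB2GRAY),(1,5),0).astype(float)
    o=[]
    for u in us:
        col=g[190:275,u-2:u+3].mean(1); dv=np.diff(col)
        i=np.argmin(dv[32:48])+32; j=np.argmax(dv[50:72])+50; k=np.argmax(dv[:20])
        o.append((190+i,190+j,190+k, dv[i].round(),dv[j].round()))
    print(f,o)
E
```

```text
w7 [(np.int64(228), np.int64(240), np.int64(209), np.float64(-44.0), np.float64(20.0)), (np.int64(227), np.int64(248), np.int64(193), np.float64(-35.0), np.float64(24.0))]
w10 [(np.int64(227), np.int64(248), np.int64(192), np.float64(-21.0), np.float64(17.0)), (np.int64(226), np.int64(242), np.int64(191), np.float64(-36.0), np.float64(16.0))]
w9 [(np.int64(226), np.int64(240), np.int64(198), np.float64(-36.0), np.float64(18.0)), (np.int64(226), np.int64(247), np.int64(192), np.float64(-17.0), np.float64(21.0))]
w13 [(np.int64(230), np.int64(252), np.int64(195), np.float64(-32.0), np.float64(16.0)), (np.int64(230), np.int64(246), np.int64(195), np.float64(-21.0), np.float64(18.0))]
w12 [(np.int64(229), np.int64(251), np.int64(195), np.float64(-13.0), np.float64(16.0)), (np.int64(228), np.int64(251), np.int64(203), np.float64(-8.0), np.float64(19.0))]
```

>>> {"api": "step_arm", "payload": {"targets": [{"travel":[0,0.002,0],"angular":[0,0,0],"gripper":0.1},{"travel":[0,0.002,0],"angular":[0,0,0],"gripper":0.1},{"travel":[0,0.002,0],"angular":[0,0,0],"gripper":0.1},{"travel":[0,0.002,0],"angular":[0,0,0],"gripper":0.1}]}}

```text
t: 30.95
tool_pos: [0.5743, 0.2356, 0.0739]
tool_rot: [2.192, 2.25, 0.0]
contact_force: [-1.1, 0.3, -1.4]
opening: 0.0207
grip_force: 60.0
```

```bash
python3 -c "
from h import *
pose()"
```

```text
t 30.95 p [0.5743 0.2356 0.0739] yawY 1.51 z [ 0.  0. -1.] F [-1.1  0.3 -1.4] open 0.0207 g 60.0
```

Need y ≈ 0.2374 (+0.0018), then descend onto the taper: dz −0.0222 → −0.037.

>>> {"api": "step_arm", "payload": {"targets": [{"travel":[0,0.003,0],"angular":[0,0,0],"gripper":0.1},{"travel":[0,0.003,-0.012],"angular":[0,0,0],"gripper":0.1},{"travel":[0,0.003,-0.02],"angular":[0,0,0],"gripper":0.1},{"travel":[0,0.003,-0.026],"angular":[0,0,0],"gripper":0.1},{"travel":[0,0.003,-0.031],"angular":[0,0,0],"gripper":0.1},{"travel":[0,0.003,-0.035],"angular":[0,0,0],"gripper":0.1},{"travel":[0,0.003,-0.037],"angular":[0,0,0],"gripper":0.1}]}}

```text
t: 31.65
tool_pos: [0.5741, 0.2373, 0.051]
tool_rot: [-2.192, -2.25, 0.001]
contact_force: [0.2, -0.6, -1.4]
opening: 0.0208
grip_force: 60.0
```

```bash
python3 -c "
from h import *
pose();print(ctrl.get_obs()['wrist_torque'])"
```

```text
t 31.65 p [0.5741 0.2373 0.051 ] yawY 1.49 z [-0. -0. -1.] F [ 0.2 -0.6 -1.4] open 0.0208 g 60.0
[0.04856511 0.02113478 0.06009897]
```

>>> {"api": "step_arm", "payload": {"targets": [{"travel":[0,0,-0.006],"angular":[0,0,0],"gripper":0.1},{"travel":[0,0,-0.011],"angular":[0,0,0],"gripper":0.1},{"travel":[0,0,-0.014],"angular":[0,0,0],"gripper":0.1},{"travel":[0,0,-0.017],"angular":[0,0,0],"gripper":0.1},{"travel":[0,0,-0.019],"angular":[0,0,0],"gripper":0.1},{"travel":[0,0,-0.019],"angular":[0,0,0],"gripper":0.1}]}}

```text
t: 32.25
tool_pos: [0.5747, 0.2375, 0.0417]
tool_rot: [2.192, 2.25, 0.001]
contact_force: [-3.3, -1.0, 5.5]
opening: 0.0208
grip_force: 61.0
```

```bash
python3 -c "
from h import *
pose();print(ctrl.get_obs()['wrist_torque'])"
```

```text
t 32.25 p [0.5747 0.2375 0.0417] yawY 1.5 z [ 0.001  0.    -1.   ] F [-3.3 -1.   5.5] open 0.0208 g 61.0
[-0.20994501  0.53159578 -0.01453855]
```

The short template is seated. Release, rise, and go over behind the standing cover with the fingers shut.

>>> {"api": "step_arm", "payload": {"targets": [{"travel":[0,0,0.003],"angular":[0,0,0],"gripper":0.5},{"travel":[0,0,0.003],"angular":[0,0,0],"gripper":0.5},{"travel":[0,0,0.003],"angular":[0,0,0],"gripper":0.5},{"travel":[0,0,0.05],"angular":[0,0,0],"gripper":0.5},{"travel":[0,0,0.12],"angular":[0,0,0],"gripper":0.5},{"travel":[0,0,0.2],"angular":[0,0,0],"gripper":0},{"travel":[0,0,0.28],"angular":[0,0,0],"gripper":0},{"travel":[0,0,0.36],"angular":[0,0,0],"gripper":0},{"travel":[0,0,0.44],"angular":[0,0,0],"gripper":0},{"travel":[0,0,0.52],"angular":[0,0,0],"gripper":0}]}}

```text
t: 33.25
tool_pos: [0.5739, 0.2372, 0.3538]
tool_rot: [2.192, 2.25, 0.0]
contact_force: [0.5, -0.4, -0.8]
opening: -0.0001
grip_force: 0.0
```

```bash
python3 - <<'E'
from h import *
pose()
d=grab('top')
a=grab('scene'); 
im=np.hstack([cv2.resize(d['img'][130:260,90:270],(396,286),interpolation=cv2.INTER_CUBIC),cv2.resize(a['img'][60:225,220:370],(360,396),interpolation=cv2.INTER_CUBIC)[:286*1]]) if 0 else None
A=cv2.resize(d['img'][140:255,95:405],None,fx=2.5,fy=2.5,interpolation=cv2.INTER_CUBIC)
B=cv2.resize(a['img'][60:215,200:420],None,fx=1.9,fy=1.9,interpolation=cv2.INTER_CUBIC)
C=np.zeros((600,800,3),np.uint8);C[:A.shape[0],:A.shape[1]]=A;C[290:290+B.shape[0],:B.shape[1]]=B
cv2.imwrite('pics/fin.png',C[:,:,::-1])
E
```

```text
t 33.25 p [0.5739 0.2372 0.3538] yawY 1.5 z [ 0.  0. -1.] F [ 0.5 -0.4 -0.8] open -0.0001 g 0.0
```

View pics/fin.png

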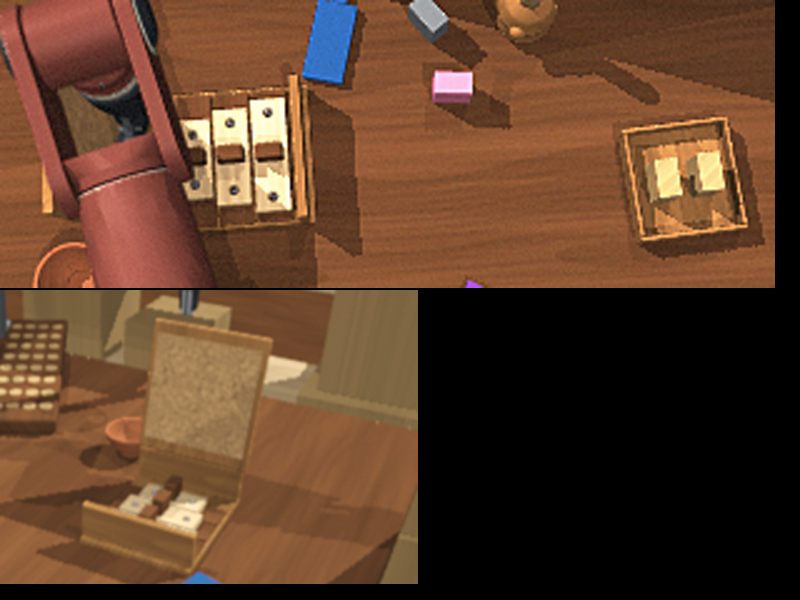

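The picture shows all three templates on their pins at (195–270,155), both offcuts in the tray at (665,178) and (708,172), and the bystanders in place. Now the arm goes over behind the cover.

>>> {"api": "step_arm", "payload": {"targets": [{"travel":[0,0,0.06],"angular":[0,0,0],"gripper":0},{"travel":[-0.004,0.08,0.06],"angular":[0,0,0],"gripper":0},{"travel":[-0.004,0.16,0.06],"angular":[0,0,0],"gripper":0},{"travel":[-0.004,0.24,0.06],"angular":[0,0,0],"gripper":0},{"travel":[-0.004,0.32,0.06],"angular":[0,0,0],"gripper":0},{"travel":[-0.004,0.32,0.06],"angular":[0,0,0],"gripper":0},{"travel":[-0.004,0.32,0.0],"angular":[0,0,0],"gripper":0},{"travel":[-0.004,0.32,-0.07],"angular":[0,0,0],"gripper":0},{"travel":[-0.004,0.32,-0.14],"angular":[0,0,0],"gripper":0},{"travel":[-0.004,0.32,-0.14],"angular":[0,0,0],"gripper":0}]}}

```text
t: 34.35
tool_pos: [0.5686, 0.4268, 0.258]
tool_rot: [-2.19, -2.247, 0.024]
contact_force: [0.0, -0.1, -2.1]
opening: -0.0003
grip_force: 0.0
```

```bash
python3 - <<'E'
from h import *
pose()
p=ctrl.get_obs()['tool_pos']; hy,hz=.3125,.074
for th in np.arange(1.7,-.01,-.1):
    u=np.array([-np.cos(th),np.sin(th)]);n=np.array([np.sin(th),np.cos(th)])
    P=np.array([hy,hz])+.195*u+.014*n+[.011,0]
    print(round(th,2),P.round(4),((P-p[1:])/.6).round(4))
E
```

```text
t 34.35 p [0.5686 0.4268 0.258 ] yawY 1.47 z [-0.013 -0.008 -1.   ] F [ 0.  -0.1 -2.1] open -0.0003 g 0.0
1.7 [0.3625 0.2656] [-0.1071  0.0126]
1.6 [0.3432 0.2685] [-0.1393  0.0175]
1.5 [0.3237 0.2695] [-0.1719  0.0191]
1.4 [0.3042 0.2685] [-0.2044  0.0175]
1.3 [0.2848 0.2656] [-0.2366  0.0127]
1.2 [0.2659 0.2608] [-0.2682  0.0047]
1.1 [0.2475 0.2541] [-0.2988 -0.0065]
1.0 [0.2299 0.2457] [-0.3281 -0.0206]
0.9 [0.2133 0.2355] [-0.3559 -0.0376]
0.8 [0.1977 0.2236] [-0.3818 -0.0573]
0.7 [0.1834 0.2103] [-0.4057 -0.0795]
0.6 [0.1705 0.1957] [-0.4272 -0.1039]
0.5 [0.1591 0.1798] [-0.4462 -0.1304]
0.4 [0.1493 0.1628] [-0.4624 -0.1586]
0.3 [0.1413 0.145 ] [-0.4757 -0.1884]
0.2 [0.1352 0.1265] [-0.486  -0.2193]
0.1 [0.1309 0.1074] [-0.4932 -0.251 ]
-0.0 [0.1285 0.088 ] [-0.4971 -0.2834]
```

>>> {"api": "step_arm", "payload": {"targets": [{"travel":[0,-0.03,0.005],"angular":[0,0,0],"gripper":0},{"travel":[0,-0.06,0.012],"angular":[0,0,0],"gripper":0},{"travel":[0,-0.075,0.013],"angular":[0,0,0],"gripper":0},{"travel":[0,-0.085,0.013],"angular":[0,0,0],"gripper":0},{"travel":[0,-0.093,0.013],"angular":[0,0,0],"gripper":0},{"travel":[0,-0.1,0.013],"angular":[0,0,0],"gripper":0},{"travel":[0,-0.107,0.013],"angular":[0,0,0],"gripper":0},{"travel":[0,-0.114,0.014],"angular":[0,0,0],"gripper":0},{"travel":[0,-0.122,0.015],"angular":[0,0,0],"gripper":0},{"travel":[0,-0.13,0.016],"angular":[0,0,0],"gripper":0}]}}

```text
t: 35.35
tool_pos: [0.5728, 0.3523, 0.2813]
tool_rot: [2.191, 2.25, 0.011]
contact_force: [0.9, 5.2, 3.7]
opening: 0.0001
grip_force: 2.3
```

>>> {"api": "step_arm", "payload": {"targets": [{"travel":[0,-0.008,0.001],"angular":[0,0,0],"gripper":0},{"travel":[0,-0.016,0.002],"angular":[0,0,0],"gripper":0},{"travel":[0,-0.024,0.003],"angular":[0,0,0],"gripper":0},{"travel":[0,-0.032,0.003],"angular":[0,0,0],"gripper":0},{"travel":[0,-0.04,0.003],"angular":[0,0,0],"gripper":0}]}}

```text
t: 35.85
tool_pos: [0.5718, 0.327, 0.2794]
tool_rot: [-2.192, -2.25, 0.0]
contact_force: [0.2, 4.0, 3.0]
opening: -0.0004
grip_force: 2.2
```

```bash
python3 - <<'E'
from h import *
pose()
d=grab('scene')
E
```

```text
t 35.85 p [0.5718 0.327  0.2794] yawY 1.5 z [-0.  0. -1.] F [0.2 4.  3. ] open -0.0004 g 2.2
```

>>> {"api": "step_arm", "payload": {"targets": [{"travel":[0,-0.01,0],"angular":[0,0,0],"gripper":0},{"travel":[0,-0.0205,-0.001],"angular":[0,0,0],"gripper":0},{"travel":[0,-0.031,-0.0015],"angular":[0,0,0],"gripper":0},{"travel":[0,-0.041,-0.003],"angular":[0,0,0],"gripper":0},{"travel":[0,-0.051,-0.0045],"angular":[0,0,0],"gripper":0},{"travel":[0,-0.061,-0.006],"angular":[0,0,0],"gripper":0},{"travel":[0,-0.071,-0.008],"angular":[0,0,0],"gripper":0},{"travel":[0,-0.081,-0.0105],"angular":[0,0,0],"gripper":0},{"travel":[0,-0.091,-0.013],"angular":[0,0,0],"gripper":0},{"travel":[0,-0.101,-0.0155],"angular":[0,0,0],"gripper":0}]}}

```text
t: 36.9
tool_pos: [0.5718, 0.2661, 0.2698]
tool_rot: [2.192, 2.25, -0.0]
contact_force: [2.1, 1.5, 2.4]
opening: 0.0003
grip_force: 1.5
```

>>> {"api": "step_arm", "payload": {"targets": [{"travel":[0,-0.0095,-0.0035],"angular":[0,0,0],"gripper":0},{"travel":[0,-0.019,-0.007],"angular":[0,0,0],"gripper":0},{"travel":[0,-0.029,-0.0105],"angular":[0,0,0],"gripper":0},{"travel":[0,-0.0385,-0.0145],"angular":[0,0,0],"gripper":0},{"travel":[0,-0.0475,-0.019],"angular":[0,0,0],"gripper":0},{"travel":[0,-0.057,-0.0235],"angular":[0,0,0],"gripper":0},{"travel":[0,-0.066,-0.0285],"angular":[0,0,0],"gripper":0},{"travel":[0,-0.075,-0.0335],"angular":[0,0,0],"gripper":0},{"travel":[0,-0.0835,-0.039],"angular":[0,0,0],"gripper":0},{"travel":[0,-0.092,-0.0445],"angular":[0,0,0],"gripper":0}]}}

```text
t: 37.9
tool_pos: [0.5717, 0.211, 0.243]
tool_rot: [-2.192, -2.25, 0.001]
contact_force: [1.0, 0.7, 2.4]
opening: -0.0004
grip_force: 0.9
```

```bash
python3 - <<'E'
from h import *
pose()
E
```

```text
t 37.9 p [0.5717 0.211  0.243 ] yawY 1.5 z [-0. -0. -1.] F [1.  0.7 2.4] open -0.0004 g 0.9
```

>>> {"api": "step_arm", "payload": {"targets": [{"travel":[0,-0.0082,-0.006],"angular":[0,0,0],"gripper":0},{"travel":[0,-0.0165,-0.0125],"angular":[0,0,0],"gripper":0},{"travel":[0,-0.025,-0.019],"angular":[0,0,0],"gripper":0},{"travel":[0,-0.0325,-0.0258],"angular":[0,0,0],"gripper":0},{"travel":[0,-0.04,-0.0325],"angular":[0,0,0],"gripper":0},{"travel":[0,-0.0475,-0.0395],"angular":[0,0,0],"gripper":0},{"travel":[0,-0.0545,-0.0468],"angular":[0,0,0],"gripper":0},{"travel":[0,-0.0615,-0.0545],"angular":[0,0,0],"gripper":0},{"travel":[0,-0.068,-0.062],"angular":[0,0,0],"gripper":0},{"travel":[0,-0.0748,-0.07],"angular":[0,0,0],"gripper":0}]}}

```text
t: 38.9
tool_pos: [0.5717, 0.1663, 0.2009]
tool_rot: [-2.192, -2.25, 0.0]
contact_force: [0.5, -0.1, 0.9]
opening: 0.0002
grip_force: 0.4
```

>>> {"api": "step_arm", "payload": {"targets": [{"travel":[0,-0.006,-0.008],"angular":[0,0,0],"gripper":0},{"travel":[0,-0.012,-0.0165],"angular":[0,0,0],"gripper":0},{"travel":[0,-0.018,-0.025],"angular":[0,0,0],"gripper":0},{"travel":[0,-0.0235,-0.034],"angular":[0,0,0],"gripper":0},{"travel":[0,-0.0285,-0.043],"angular":[0,0,0],"gripper":0},{"travel":[0,-0.0335,-0.052],"angular":[0,0,0],"gripper":0},{"travel":[0,-0.038,-0.061],"angular":[0,0,0],"gripper":0},{"travel":[0,-0.0425,-0.07],"angular":[0,0,0],"gripper":0},{"travel":[0,-0.0465,-0.0795],"angular":[0,0,0],"gripper":0},{"travel":[0,-0.0507,-0.089],"angular":[0,0,0],"gripper":0}]}}

```text
t: 39.9
tool_pos: [0.5718, 0.1361, 0.1475]
tool_rot: [-2.192, -2.25, 0.0]
contact_force: [0.3, 0.3, -0.1]
opening: -0.0001
grip_force: 0.1
```

```bash
python3 - <<'E'
from h import *
pose()
E
```

```text
t 39.9 p [0.5718 0.1361 0.1475] yawY 1.5 z [-0.  0. -1.] F [ 0.3  0.3 -0.1] open -0.0001 g 0.1
```

>>> {"api": "step_arm", "payload": {"targets": [{"travel":[0,-0.002,-0.006],"angular":[0,0,0],"gripper":0},{"travel":[0,-0.004,-0.012],"angular":[0,0,0],"gripper":0},{"travel":[0,-0.006,-0.018],"angular":[0,0,0],"gripper":0},{"travel":[0,-0.008,-0.024],"angular":[0,0,0],"gripper":0},{"travel":[0,-0.01,-0.03],"angular":[0,0,0],"gripper":0},{"travel":[0,-0.011,-0.036],"angular":[0,0,0],"gripper":0},{"travel":[0,-0.013,-0.042],"angular":[0,0,0],"gripper":0},{"travel":[0,-0.014,-0.048],"angular":[0,0,0],"gripper":0},{"travel":[0,-0.016,-0.054],"angular":[0,0,0],"gripper":0},{"travel":[0,-0.017,-0.06],"angular":[0,0,0],"gripper":0}]}}

```text
t: 40.9
tool_pos: [0.5718, 0.1259, 0.1117]
tool_rot: [2.192, 2.25, -0.0]
contact_force: [-0.3, -0.7, -0.0]
opening: -0.0003
grip_force: 0.0
```

>>> {"api": "step_arm", "payload": {"targets": [{"travel":[0,-0.001,-0.006],"angular":[0,0,0],"gripper":0},{"travel":[0,-0.002,-0.012],"angular":[0,0,0],"gripper":0},{"travel":[0,-0.003,-0.018],"angular":[0,0,0],"gripper":0},{"travel":[0,-0.004,-0.023],"angular":[0,0,0],"gripper":0},{"travel":[0,-0.004,-0.028],"angular":[0,0,0],"gripper":0},{"travel":[0,-0.005,-0.032],"angular":[0,0,0],"gripper":0},{"travel":[0,-0.005,-0.035],"angular":[0,0,0],"gripper":0},{"travel":[0,-0.005,-0.038],"angular":[0,0,0],"gripper":0},{"travel":[0,-0.005,-0.038],"angular":[0,0,0],"gripper":0},{"travel":[0,-0.005,-0.038],"angular":[0,0,0],"gripper":0}]}}

```text
t: 41.9
tool_pos: [0.5719, 0.123, 0.0893]
tool_rot: [2.192, 2.25, 0.0]
contact_force: [-0.4, 1.1, 0.6]
opening: -0.0003
grip_force: 0.0
```

```bash
python3 - <<'E'
from h import *
pose()
E
```

```text
t 41.9 p [0.5719 0.123  0.0893] yawY 1.5 z [ 0. -0. -1.] F [-0.4  1.1  0.6] open -0.0003 g 0.0
```

>>> {"api": "step_arm", "payload": {"targets": [{"travel":[0,0,-0.002],"angular":[0,0,0],"gripper":0},{"travel":[0,0,-0.004],"angular":[0,0,0],"gripper":0},{"travel":[0,0,-0.004],"angular":[0,0,0],"gripper":0},{"travel":[0,0,-0.004],"angular":[0,0,0],"gripper":0}]}}

```text
t: 42.3
tool_pos: [0.5721, 0.1231, 0.088]
tool_rot: [2.192, 2.25, 0.0]
contact_force: [-2.1, -0.9, 5.7]
opening: 0.0004
grip_force: 2.6
```

```bash
python3 - <<'E'
from h import *
pose()
E
```

```text
t 42.3 p [0.5721 0.1231 0.088 ] yawY 1.5 z [ 0. -0. -1.] F [-2.1 -0.9  5.7] open 0.0004 g 2.6
```

>>> {"api": "step_arm", "payload": {"targets": [{"travel":[0,0,0.03],"angular":[0,0,0],"gripper":0},{"travel":[0,0,0.08],"angular":[0,0,0],"gripper":0},{"travel":[0,0,0.16],"angular":[0,0,0],"gripper":0},{"travel":[-0.1,-0.08,0.22],"angular":[0,0,0],"gripper":0},{"travel":[-0.18,-0.16,0.25],"angular":[0,0,0],"gripper":0},{"travel":[-0.2,-0.2,0.25],"angular":[0,0,0],"gripper":0},{"travel":[-0.2,-0.2,0.25],"angular":[0,0,0],"gripper":0},{"travel":[-0.2,-0.2,0.25],"angular":[0,0,0],"gripper":0},{"travel":[-0.2,-0.2,0.25],"angular":[0,0,0],"gripper":0},{"travel":[-0.2,-0.2,0.25],"angular":[0,0,0],"gripper":0}]}}

```text
t: 43.3
tool_pos: [0.452, 0.0035, 0.2364]
tool_rot: [-2.191, -2.25, 0.0]
contact_force: [-0.0, 0.5, -0.7]
opening: -0.0
grip_force: 0.0
```

```bash
python3 - <<'E'
from h import *
import pickle
pose()
a0,b0=pickle.load(open('first.pkl','rb')); a=grab('scene')
# predicted shut cover outline vs brightness: bystander change + cover corners
for n,bx in(('mallet',(258,230,300,308)),('paddle',(300,208,368,252)),('bowl',(252,125,278,150))):
    x0,y0,x1,y1=bx; print(n,np.abs(a['img'][y0:y1,x0:x1].astype(int)-a0['img'][y0:y1,x0:x1]).mean().round(1))
# upright panel region must have gone
P=proj(a,[[.571,.33,.2],[.571,.33,.28],[.571,.2,.088],[.571,.1,.088]]);print([(p.tolist(),a0['img'][int(p[1]),int(p[0])].tolist(),a['img'][int(p[1]),int(p[0])].tolist()) for p in P])
b=grab('top');s=cv2.cvtColor(b['img'],cv2.COLOR_RGB2HSV)[185:240,345:400]
m=((s[...,2]>165)&(s[...,1]<110)).astype(np.uint8);print([cv2.contourArea(k) for k in cv2.findContours(m,0,2)[0] if cv2.contourArea(k)>40])
E
```

```text
t 43.3 p [0.452  0.0035 0.2364] yawY 1.53 z [-0.001  0.    -1.   ] F [-0.   0.5 -0.7] open -0.0 g 0.0
mallet 4.3
paddle 4.0
bowl 26.2
[([304.2, 112.1], [144, 112, 73], [141, 93, 57]), ([306.4, 89.0], [160, 125, 83], [105, 85, 54]), ([285.8, 158.5], [177, 146, 97], [221, 167, 101]), ([272.1, 173.0], [120, 111, 109], [194, 142, 83])]
[90.5, 87.5]
```

```bash
python3 - <<'E'
from h import *
import pickle
a0,b0=pickle.load(open('first.pkl','rb')); b=grab('top')
for d in(b0,b):
    s=cv2.cvtColor(d['img'],cv2.COLOR_RGB2HSV)[230:275,100:150]; m=(s[...,0]<11)&(s[...,1]>110)&(s[...,2]>140); v,u=np.nonzero(m); print(m.sum(),u.mean(),v.mean())
print(ctrl.finish_job())
E
```

```text
502 26.38645418326693 22.627490039840637
534 25.3876404494382 23.59550561797753
the job is handed in; nothing more can be done
None
```

The job is handed in: both offcuts present are in the scrap tray and all three templates are seated home on their matching pins. The cover was then pushed over gently and is fully shut. The mallet and paddle look unmoved; the bowl's top-view colour blob shifted about 1 px, which I put down to changed shadow.

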